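Sort shelf levelling feet by thread hand

TASK

Sort the shelf's levelling feet by thread hand: lift the bolt's knob out of its notch and drop it into the open notch to free the brass right-hand test nut, then try the nut on each foot, tallest first and shortest last; where it takes, wind it down until the foot's tip clearly stands out above the nut, then take it off again, and where it only sits on the thread leave it at that. Stand the right-hand feet upright in the felt-lined wooden tray and the left-hand ones upright on the white saucer, put the nut back on its pedestal and lock it in with the knob down in the closed notch. Leave the other things where they are.

Things in the scene. Friction and masses are not known exactly. Their poses are not given: they have to be found in the camera images.
- nut_mid (a point): brass hexagon test nut, RIGHT-HAND thread, loose, 54 mm across flats (grip here), 30 mm high, bore 34 mm. Point: its centre; z up; two flats are square to its x axis. Inside, low down, two thread ridges, each a quarter turn long, centred on its +x and -x sides; 23 mm free between them. Starts on the keeper's pedestal under the bolt's tongue.
- seat (a point): centre of the top of the keeper's wooden pedestal (40 mm wide, 32 mm above the table) on which the nut stands; a blunt boss, 18 mm wide, 8 mm high, enters its bore. Axes: z up, y from pedestal to rail along the bolt's travel. Keeper: fixed board 280 (y) x 70 mm, 12 mm thick, its middle 90 mm along +y from here, with a rail with two notches.
- knob_grip (a point): centre of the bolt's round black knob, 26 mm wide, 28 mm high, upright; grip it from above across the seat's x axis. About 58 mm above the pedestal's top. It lifts straight up out of its notch, slides along the seat's y with the bolt, and drops into the other notch by its own weight.
- bolt (a joint): travel of the sliding bolt in m along the seat's y: 0 = closed notch (a steel tongue, 16 mm wide, lies 4 mm above the nut), 0.080 = open notch (tongue clear of the nut). The notches leave 1.5 mm of play either way.
- bolt_knob (a joint): lift of the knob in m: 0 = fully down in a notch; must be lifted 0.016 or more to slide; 0.024 at most
- tray_in (a point): centre of the inner floor of the rectangular wooden tray with grey felt floor (for right-hand feet), 240 (x) x 120 (y) mm outside, walls 6 mm thick, rim 16 mm and floor 0 mm above this point; fixed; x, y along its sides
- saucer_in (a point): centre of the flat inner floor (about 146 mm across) of the white ceramic saucer (for left-hand feet), rim 184 mm wide and 8 mm above this floor; fixed
- canister: bystander: glass coffee canister with steel lid, 100 mm wide, 131 mm high; origin under its centre
- frother: bystander: steel milk frother, 68 mm wide, 172 mm high; origin under its centre
- stirrer: bystander: wooden stirrer, 180 mm long, lying flat
- scoop: bystander: grey plastic scoop, 130 mm long, 28 mm high
- mug: bystander: white mug, 80 mm wide, 90 mm high; origin under its centre
- foot_a_mid (a point): tallest levelling foot, 102 mm high, about 350 g, loose, standing on its base, thread up; may be absent. Point: on its axis, half-way up (51 mm above its underside); z up. All feet are alike but for height and unknown hand: black disc base 60 mm wide, 12 mm high; plain 19 mm stem; 26 mm of coarse thread, 30 mm wide (grip here); smooth tip 18 mm wide, 10 mm high.
- foot_b_mid (a point): second tallest levelling foot, 94 mm high, about 350 g, loose, standing on its base, thread up; may be absent. Point: on its axis, half-way up (47 mm above its underside); z up. Thread of all feet: two ridges, 5.6 mm thick, 36 mm rise per turn, starting at the thread's upper end on the foot's +x and -x sides; 7 mm of axial play in the nut.
- foot_c_mid (a point): third tallest levelling foot, 86 mm high, about 350 g, loose, standing on its base, thread up; may be absent. Point: on its axis, half-way up (43 mm above its underside); z up. A right-hand foot takes the nut straight down best with nut x 80 deg (or +180; give or take 15) anticlockwise, from above, of foot x: lower face 26 mm below the tip; then clockwise it sinks 5.7 mm per rad.
- foot_d_mid (a point): second shortest levelling foot, 78 mm high, about 350 g, loose, standing on its base, thread up; may be absent. Point: on its axis, half-way up (39 mm above its underside); z up. On a left-hand foot the nut with its x 80 deg anticlockwise of the foot's x rests with its lower face about 15 mm below the tip, and at no yaw gets more than 21 mm below it.
- foot_e_mid (a point): shortest levelling foot, 70 mm high, about 350 g, loose, standing on its base, thread up; may be absent. Point: on its axis, half-way up (35 mm above its underside); z up.
There are look-alikes about, which are no part of the job. Leave any pink look-alike of the part that bears foot_a_mid alone. What is shaped like the part that bears nut_mid but orange is not meant.

How it is judged:
By the outcome, as a careful person would: the job done as asked, in the order asked, and still so for the second after the job is handed in, with the robot touching nothing.
Of foot_a, foot_b, foot_c, foot_d, foot_e only 3 to 5 are there at a start; the rules pass over those that are not, and their reading is None.
At some moment in a run one of foot_a, foot_b, foot_c, foot_d, foot_e may be knocked a few centimetres aside while the robot is not near it.
It also fails if it takes over 210 s, if anything falls off the work surface, if the arm or the gripper's body presses on something with over 40 N, if the wrist force passes 120 N, or if a joint passes its speed limit or range.

ROBOT

A 6-joint arm with a two-finger parallel gripper is mounted at the origin on the work surface. World frame = base frame: x ahead of the robot, y to its left, z up, the work surface at z = 0. Lengths are in mm, angles in degrees, forces in N, time in s.
With the tool pointing down it reaches from about 350 to 850 mm from the base axis. Payload 8.1 kg.
Tool frame: the origin (TCP) lies midway between the tips of the shut fingers; the grasp point (between the pads) lies 19 mm behind it; z points along the fingers, y is the direction in which the jaws open and shut (so a half turn about z gives the same grasp; the last joint's range is limited). The gripper opens to 85 mm and grips with 20 to 120 N. Pads are 22 mm wide; open, the fingers measure 114 mm over their backs; the gripper's body (76 mm by 85 mm) begins 54 mm behind the grasp point. The pads swing forward as they close: fully open they stand 13 mm farther back than shut.
Start: joints at [63.461, 7.471, 85.268, -0, 87.261, -4.893], TCP at [221.305, 557.7, 194.692] pointing down, gripper open.
Joint ranges: [-169.43, 169.43], [-51.17, 129.36], [1.28, 143.12], [-76.62, 256.62], [0, 156.53], [-152.29, 152.29]. Speed limits (degrees/s): [136.94, 136.94, 159.86, 180, 180, 180].

INTERFACE

Orientations are given as [roll, pitch, yaw] about the fixed x, y, z axes, in that order (R = Rz(yaw) Ry(pitch) Rx(roll)).
In Python, from bench import r gives the robot as it stands.
- The arm moves only by the shell command python3 -m jog 'ROWS' [FORCE]. ROWS is JSON, a list of rows, each a list of 5 numbers: the shift along the tool's x, y, z in m, then the turn about the tool's z in rad, then the opening, from 0 (shut) to 1 (fully open). A call has 1 to 20 rows; each row is the pose to reach, as a shift and turn from the pose measured when the call began, along the tool's axes at that moment; what a row does not reach only later rows make up. A row lasts 1/10 s, in which the tool goes at most 50 mm and 8.59 degrees, less where a joint would pass 70% of its speed; a pose out of reach is approached as far as the arm can. A call with a gripper value outside its range is refused whole. The fingers move at their own pace and stop on an object; FORCE is the grip in N (left out, the last holds). Time passes only in rows, so rows that repeat a pose let the fingers close. It gives the time, the measured TCP pose, the force and the opening at its end, in the units of the state.
- r.sense(): the state, without advancing time (a new reading comes with each control period).
- r.snapshot(name): name is "side" or "top" or "wrist"; returns a dict with "pixels" (480x640x3 uint8, red, green, blue), "K" (3x3 intrinsics, pixels), "R" (3x3) and "t" (3): a world point X has camera coordinates R X + t. Camera axes: x right, y down, z forward; pixel columns grow to the right and rows downward; lengths in mm; the calibration is good to about 2 mm. A picture is of the moment at which its call begins. There is no depth.
- r.hand_in(): hands the job in, once; it reports no verdict.
The state is a dict: "time": time; "joint_pos": joint angles; "qd": joint speeds; "joint_efforts": joint torques, N m; "tool_pos": TCP position; "tcp_rot": TCP orientation; "ft_force": force on the tool from outside, world axes, zero at the start; "wrist_torque": the same for the moment, N m; "finger_gap": finger opening in mm.
Only numpy, scipy, OpenCV 4.12 (cv2) and the standard library are available. Lean on these libraries where they do the work, as an engineer would, in place of code of your own. Each camera call takes 0.05 s, during which the arm holds its last target.

## Working session

There is one attempt and no reset: what is moved stays moved. The work goes in short steps, Python scripts to look and compute and a shell command to move; the robot and the scene stay as the last step left them, time stands still between calls to the robot, and variables do not carry over. Pictures are saved under pics/ and viewed, and the job is handed in when it is done.

```bash
ls; mkdir -p pics
cat > h.py <<'E'
import numpy as np, cv2
from bench import r
def snap(n,f):
    s=r.snapshot(n); cv2.imwrite('pics/'+f+'.png',s['pixels'][:,:,::-1]); np.savez('pics/'+f+'.npz',**s); return s
def load(f):
    return dict(np.load('pics/'+f+'.npz'))
def ray(s,u,v):
    d=np.linalg.inv(s['K'])@np.array([u,v,1.]); R=s['R']; o=-R.T@s['t']; return o,R.T@d
def onz(s,u,v,z):
    o,d=ray(s,u,v); return o+d*(z-o[2])/d[2]
def proj(s,X):
    c=s['R']@np.array(X,float)+s['t']; p=s['K']@c; return p[:2]/p[2]
E
python3 - <<'E'
from h import *
for n in ['side','top','wrist']:
    s=snap(n,n+'0'); print(n,s['K'].tolist(),(-s['R'].T@s['t']).round(),s['R'].round(2).tolist())
print(r.sense())
E
```

```text
pics
side [[536.4443865428753, 0.0, 317.8144754580077], [0.0, 536.4443865428753, 240.67911693932115], [0.0, 0.0, 1.0]] [  81. -744.  762.] [[0.83, -0.56, 0.01], [-0.33, -0.5, -0.8], [0.45, 0.66, -0.6]]
top [[584.1114366428999, 0.0, 324.94065507890474], [0.0, 584.1114366428999, 249.36741220505084], [0.0, 0.0, 1.0]] [ 439.  -24. 1393.] [[0.01, -1.0, -0.01], [-0.99, -0.01, -0.11], [0.11, 0.01, -0.99]]
wrist [[426.47569278888597, 0.0, 310.9585806237373], [0.0, 426.47569278888597, 238.85371803581836], [0.0, 0.0, 1.0]] [151. 585. 373.] [[0.37, 0.93, -0.0], [0.89, -0.35, 0.3], [0.28, -0.11, -0.95]]
{'time': 0.15, 'joint_pos': array([ 6.34594969e+01,  7.50840820e+00,  8.53148769e+01, -8.84424812e-04,
        8.72631723e+01, -4.89208004e+00]), 'qd': array([ 3.86517173e-02,  1.12773638e-04, -2.03279897e-01,  1.97524839e-03,
       -6.65550455e-02, -2.36680952e-02]), 'joint_efforts': array([ 3.06517413e-04, -5.70062327e+01, -5.01159990e+01, -2.26943739e-04,
        9.63509287e-03, -8.15831208e-05]), 'tool_pos': array([221.10147006, 557.24802244, 193.85235707]), 'tcp_rot': array([-1.79913782e+02, -6.49287555e-03,  1.58351615e+02]), 'ft_force': array([ 0.42762811, -0.82476047,  0.96072376]), 'wrist_torque': array([ 0.01920346,  0.0150979 , -0.01824688]), 'finger_gap': 85.42232083715392}
```

View pics/top0.png

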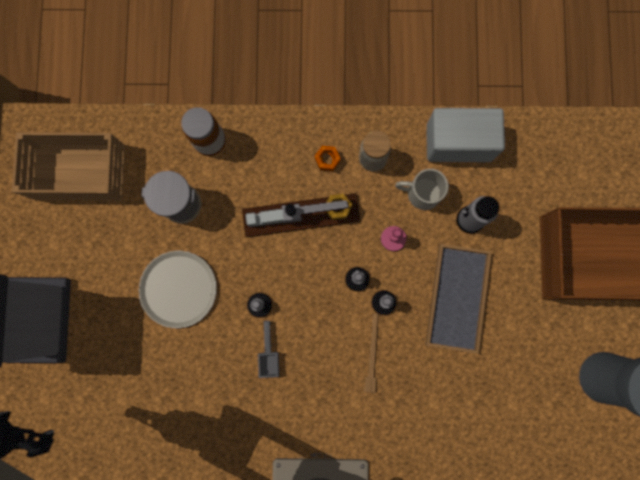

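View pics/side0.png

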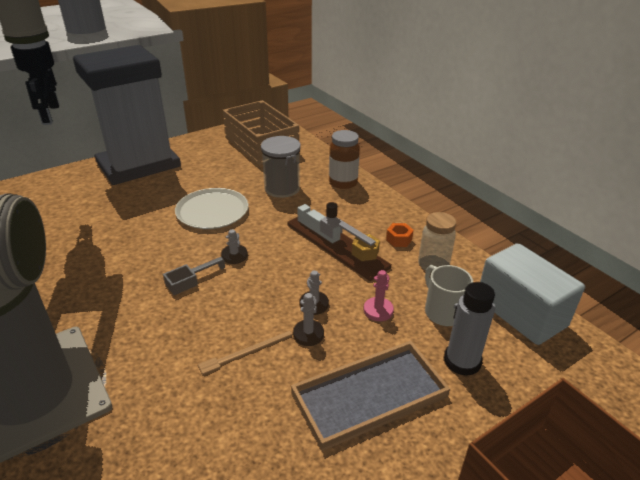

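View pics/wrist0.png

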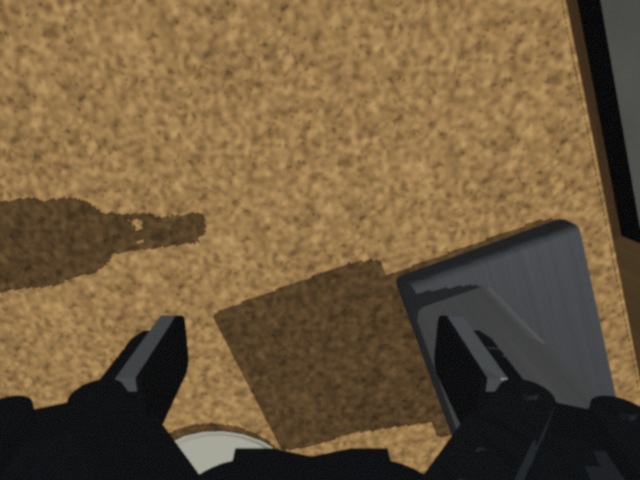

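Run:
```python
from h import *
t=cv2.imread('pics/top0.png'); s=cv2.imread('pics/side0.png')
cv2.imwrite('pics/tc1.png',cv2.resize(t[180:330,230:430],None,fx=4,fy=4,interpolation=cv2.INTER_CUBIC))
cv2.imwrite('pics/sc1.png',cv2.resize(s[190:350,210:410],None,fx=4,fy=3.75,interpolation=cv2.INTER_CUBIC))
```

```text
(no output)
```

View pics/tc1.png

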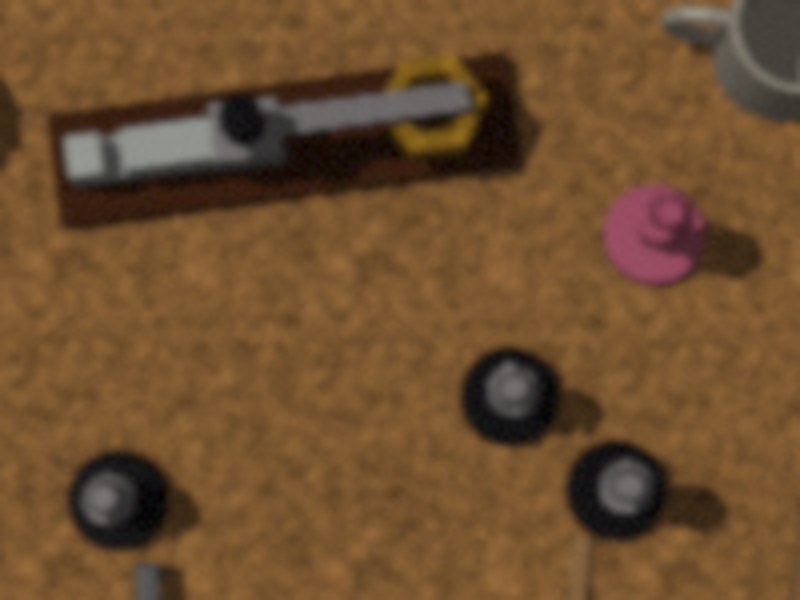

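View pics/sc1.png

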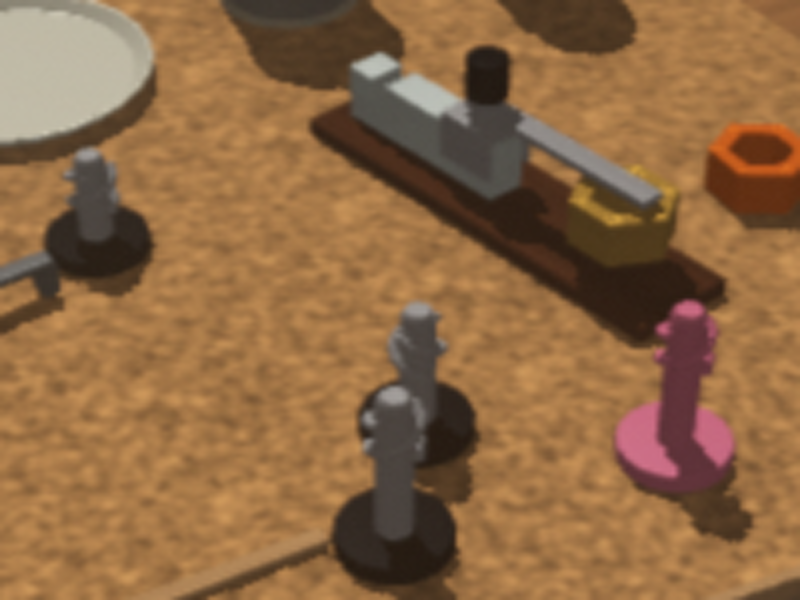

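Run:
```python
from h import *
t=load('top0'); s=load('side0')
C=lambda x,y:(x/4+230-.375,y/4+180-.375)
S=lambda x,y:(x/4+210-.375,y/3.75+190-.375)
def tri(a,b):
    o1,d1=ray(t,*a);o2,d2=ray(s,*b);d1/=np.linalg.norm(d1);d2/=np.linalg.norm(d2)
    A=np.stack([d1,-d2],1);l=np.linalg.lstsq(A,o2-o1,rcond=None)[0]
    p,q=o1+l[0]*d1,o2+l[1]*d2
    return ((p+q)/2).round(1),np.linalg.norm(p-q).round(1)
for n,d,tp,sp in [('L',(118.5,500),(104,497),(90,155)),('M',(510,396),(514,378),(418,309)),('R',(617,490),(630,480),(393,396))]:
    X=onz(t,*C(*d),12); print(n,X.round(1),tri(C(*tp),S(*sp)))
    side=tri(C(*tp),S(*sp))
    # height: side ray tip at closest to axis
    o,dd=ray(s,*S(*sp)); l=((X-o)[:2]@dd[:2])/(dd[:2]@dd[:2]); print((o+l*dd).round(1))
print('nut',onz(t,*C(438,104),62).round(1))
print('knob',tri(C(242,118),S(488,52)))
ends=[onz(t,*C(*p),12) for p in [(52,116),(508,55),(522,165),(64,228)]]
for e in ends: print(e.round(1), end=' ')
c=sum(ends)/4; print('board mid',c.round(1))
ya=(ends[0]-ends[1]+ends[3]-ends[2]); L=np.linalg.norm(ya)/2; ya/=2*L; print('yaxis',ya.round(3),L,'seat',(c-90*ya).round(1))
print('saucer')
m=(t['pixels'].astype(int).min(2)>130).astype('uint8'); m[:,:120]=0;m[:,230:]=0;m[:240]=0
cs=cv2.findContours(m,0,2)[0]; cc=max(cs,key=cv2.contourArea); e=cv2.minEnclosingCircle(cc);print(e, onz(t,*e[0],12).round(1),e[1]*2/584*1385)
```

```text
L [459.6 147.1  12. ] (array([461.1, 148. ,  69. ]), np.float64(1.7))
[461.4 146.4  69.9]
M [523.5 -83.   12. ] (array([527.7, -81.3,  83.1]), np.float64(3.5))
[524.2 -83.5  86.1]
R [ 468.9 -146.2   12. ] (array([ 471.4, -144.9,   99.6]), np.float64(2.7))
[ 468.9 -146.2  101.7]
nut [688.8 -38.3  62. ]
knob (array([672.1,  70.9, 107.8]), np.float64(2.2))
[688.6 192.7  12. ] [728.4 -80.6  12. ] [661.7 -89.3  12. ] [620.8 183.7  12. ] board mid [674.9  51.6  12. ]
yaxis [-0.146  0.989  0.   ] 276.14785970674205 seat [688.  -37.4  12. ]
saucer
((178.5, 289.5), 32.96220016479492) [493.  339.4  12. ] 156.34468228849647
```

Run:
```python
from h import *
t=cv2.imread('pics/top0.png')
cv2.imwrite('pics/tc2.png',cv2.resize(t[235:360,420:500],None,fx=4,fy=4,interpolation=cv2.INTER_CUBIC))
```

```text
(no output)
```

View pics/tc2.png

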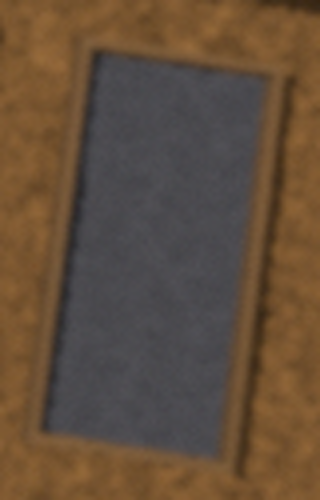

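```bash
cat >> h.py <<'E'
def go(x,y,z,yaw):
    s=r.sense(); p=s['tool_pos']; a=np.radians(s['tcp_rot'])
    from scipy.spatial.transform import Rotation as Ro
    R=Ro.from_euler('xyz',a).as_matrix()
    d=R.T@(np.array([x,y,z])-p)/1000
    w=(s['tcp_rot'][2]-yaw+180)%360-180
    print('t',round(s['time'],2),'p',p.round(1),'rpy',s['tcp_rot'].round(1),'j6',s['joint_pos'][5].round(1),'gap',round(s['finger_gap'],1),'F',s['ft_force'].round(1))
    print('ROW [%.4f,%.4f,%.4f,%.3f] rows>=%d'%(*d,np.radians(w),max(np.linalg.norm(d)/.05,abs(w)/8.59)+1))
E
python3 - <<'E'
from h import *
t=load('top0')
C=lambda x,y:(x/4+420-.375,y/4+235-.375)
q=[onz(t,*C(*p),16) for p in [(84,42),(291,69),(243,468),(31,437)]]
print([k.round(0) for k in q],np.linalg.norm(q[0]-q[3]),np.linalg.norm(q[0]-q[1]))
c=sum(q)/4; ax=q[0]-q[3]; print('tray',c, 'x axis angle',np.degrees(np.arctan2(ax[1],ax[0])))
go(672,71,230,98.4)
E
```

```text
[array([ 605., -280.,   16.]), array([ 590., -402.,   16.]), array([ 357., -369.,   16.]), array([ 373., -247.,   16.])] 233.89370782873502 122.7096603516698
tray [ 481.3558698  -324.54196537   16.        ] x axis angle -8.112709323500322
t 0.15 p [221.1 557.2 193.9] rpy [-179.9   -0.   158.4] j6 -4.9 gap 85.4 F [ 0.4 -0.8  1. ]
ROW [-0.5985,-0.2857,-0.0358,1.046] rows>=14
```

```bash
python3 -m jog '[[-0.5985,-0.2857,-0.0358,1.046,1],[-0.5985,-0.2857,-0.0358,1.046,1],[-0.5985,-0.2857,-0.0358,1.046,1],[-0.5985,-0.2857,-0.0358,1.046,1],[-0.5985,-0.2857,-0.0358,1.046,1],[-0.5985,-0.2857,-0.0358,1.046,1],[-0.5985,-0.2857,-0.0358,1.046,1],[-0.5985,-0.2857,-0.0358,1.046,1],[-0.5985,-0.2857,-0.0358,1.046,1],[-0.5985,-0.2857,-0.0358,1.046,1],[-0.5985,-0.2857,-0.0358,1.046,1],[-0.5985,-0.2857,-0.0358,1.046,1],[-0.5985,-0.2857,-0.0358,1.046,1],[-0.5985,-0.2857,-0.0358,1.046,1],[-0.5985,-0.2857,-0.0358,1.046,1],[-0.5985,-0.2857,-0.0358,1.046,1],[-0.5985,-0.2857,-0.0358,1.046,1]]' 60
python3 - <<'E'
from h import *
snap('wrist','w1'); go(672,71,230,98.4)
E
```

```text
time: 1.85
tool_pos: [671.2, 72.6, 230.0]
tcp_rot: [-179.9, 0.0, 98.5]
ft_force: [0.7, 1.1, 0.6]
finger_gap: 85.1
t 1.9 p [671.2  72.7 230.2] rpy [-179.9    0.    98.5] j6 -6.7 gap 85.0 F [ 0.6 -0.1  0.3]
ROW [-0.0018,0.0005,0.0002,0.002] rows>=1
```

View pics/w1.png

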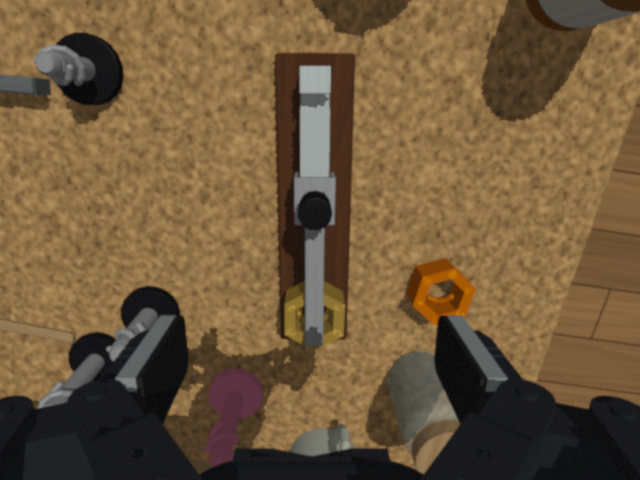

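Run:
```python
from h import *
s=load('w1')
print('knob',onz(s,316,206,104).round(1)); 
for p in [(278,54),(354,54),(349,0)]: pass
a=onz(s,276.5,54,12);b=onz(s,354.5,54,12);print('board end',a.round(1),b.round(1),((a+b)/2).round(1))
c=onz(s,281,338,12);d=onz(s,347,338,12);print(c.round(1),d.round(1),np.degrees(np.arctan2(*(((a+b)-(c+d))[:2]))), np.linalg.norm((a+b-c-d)/2))
k=onz(s,316,206,104); go(k[0],k[1],230,98.4)
im=s['pixels'][:,:,::-1]; cv2.imwrite('pics/w1c.png',cv2.resize(im[160:360,250:390],None,fx=4,fy=3,interpolation=2))
```

```text
knob [674.7  78.  104. ]
board end [625.2 184.1  12. ] [691.4 193.9  12. ] [658.3 189.   12. ]
[663.9 -88.9  12. ] [732.6 -78.6  12. ] -8.335176624067927 275.69265650512796
t 1.9 p [671.2  72.7 230.2] rpy [-179.9    0.    98.5] j6 -6.7 gap 85.0 F [ 0.6 -0.1  0.3]
ROW [0.0048,0.0042,0.0002,0.002] rows>=1
```

View pics/w1c.png

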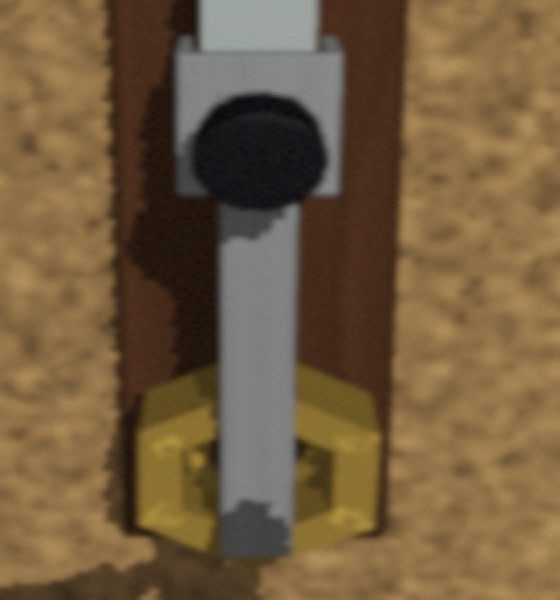

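Run:
```python
from h import *
s=load('w1')
k=onz(s,315.2,214,104);print(k); print(33*(s['R']@k+s['t'])[2]/426)
go(k[0],k[1],101,98.4)
```

```text
[675.04662746  71.99290885 104.        ]
24.303719306180625
t 1.9 p [671.2  72.7 230.2] rpy [-179.9    0.    98.5] j6 -6.7 gap 85.0 F [ 0.6 -0.1  0.3]
ROW [-0.0011,0.0038,0.1292,0.002] rows>=3
```

```bash
python3 -m jog '[[-0.001,0.004,0.03,0,1],[-0.001,0.004,0.07,0,1],[-0.001,0.004,0.11,0,1],[-0.001,0.004,0.14,0,1],[-0.001,0.004,0.15,0,1],[-0.001,0.004,0.15,0,1],[-0.001,0.004,0.15,0,0.2],[-0.001,0.004,0.15,0,0.2],[-0.001,0.004,0.15,0,0.1],[-0.001,0.004,0.15,0,0],[-0.001,0.004,0.15,0,0],[-0.001,0.004,0.15,0,0]]' 50
python3 - <<'E'
from h import *
snap('side','s2');snap('wrist','w2'); go(675,72,80,98.4)
im=cv2.imread('pics/s2.png')[150:300,240:440]; cv2.imwrite('pics/s2c.png',cv2.resize(im,None,fx=4,fy=4,interpolation=2))
E
```

```text
time: 3.1
tool_pos: [675.3, 72.1, 80.4]
tcp_rot: [-180.0, 0.0, 98.5]
ft_force: [0.6, 0.1, 0.3]
finger_gap: 0.3
t 3.2 p [675.1  72.1  80.1] rpy [-179.9    0.    98.5] j6 -6.7 gap -0.2 F [-0.4 -0.1 -1. ]
ROW [-0.0001,-0.0002,0.0001,0.002] rows>=1
```

View pics/s2c.png

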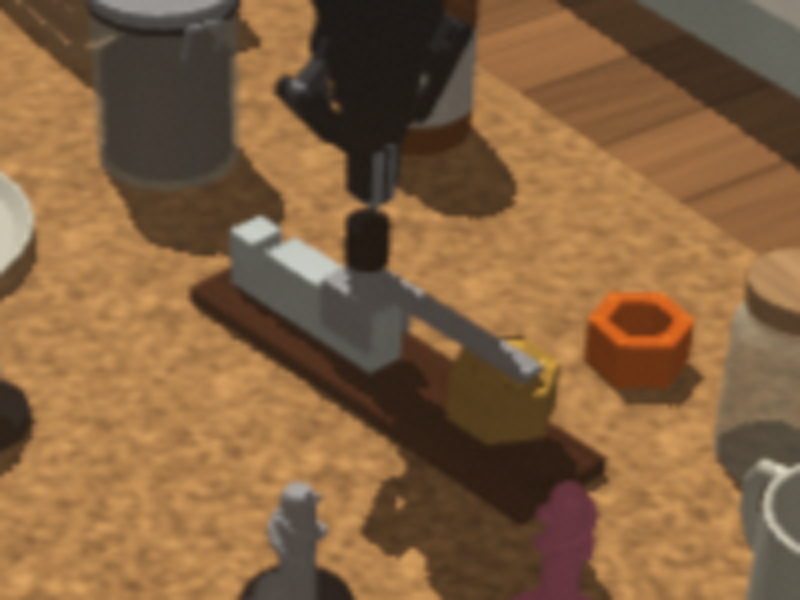

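View pics/w2.png

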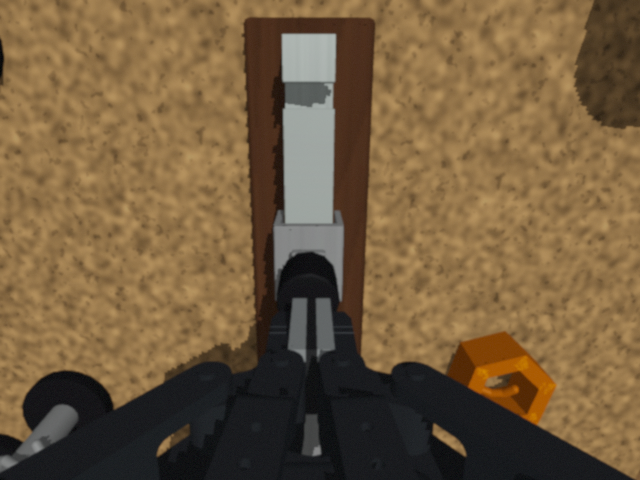

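Run:
```python
from h import *
s=load('s2');w=load('w2')
print(proj(s,[675.1,72.1,80]),proj(w,[675.1,72.1,80]), (-w['R'].T@w['t']).round(1))
# knob in w2 top ellipse: view crop
im=cv2.imread('pics/w2.png')[200:360,230:400]; cv2.imwrite('pics/w2c.png',cv2.resize(im,None,fx=4,fy=3.75,interpolation=2))
```

```text
[331.59448873 213.2110751 ] [309.05474944 279.22540372] [664.9 147.  259. ]
```

View pics/w2c.png

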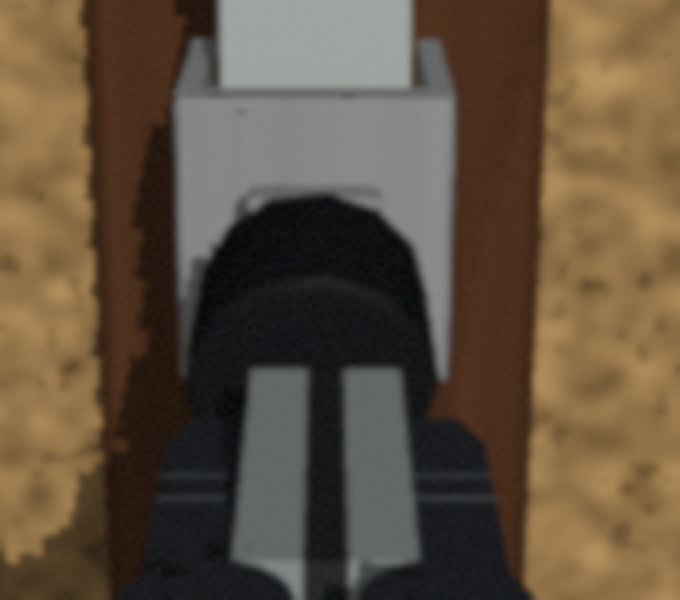

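```bash
cat >> h.py <<'E'
def tri(s1,a,s2,b):
    o1,d1=ray(s1,*a);o2,d2=ray(s2,*b);d1=d1/np.linalg.norm(d1);d2=d2/np.linalg.norm(d2)
    l=np.linalg.lstsq(np.stack([d1,-d2],1),o2-o1,rcond=None)[0]
    p,q=o1+l[0]*d1,o2+l[1]*d2
    return ((p+q)/2).round(1),np.linalg.norm(p-q).round(1)
E
python3 - <<'E'
from h import *
s=load('s2');w=load('w2')
print('tip',tri(w,(311,297),s,(332.6,200.5)))
print('knob top c',tri(w,(310,302),s,(331.8,204.5)))
print('knob bottom c',proj(s,[675,72,76]))
print('w1 knob',tri(load('w1'),(315.2,214),s,(331.8,204.5)))
snap('top','t2')
im=cv2.imread('pics/t2.png')[150:270,220:380]; cv2.imwrite('pics/t2c.png',cv2.resize(im,None,fx=4,fy=4,interpolation=2))
E
```

```text
tip (array([677.2,  76.4, 110.3]), np.float64(4.6))
knob top c (array([675.4,  72.3, 103.4]), np.float64(0.5))
knob bottom c [331.53909737 214.70606669]
w1 knob (array([675. ,  72. , 103.7]), np.float64(0.2))
```

View pics/t2c.png

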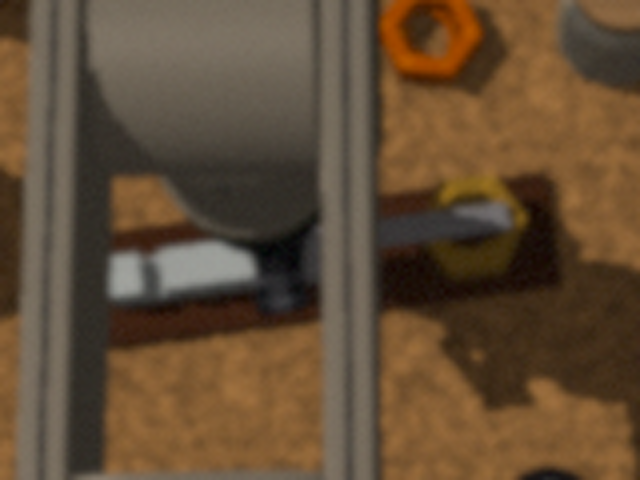

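Run:
```python
from h import *
s=load('side0');w=load('w1');t=load('top0')
for z in (194,207,225): print(z,proj(s,[221.1,557.2,z]),proj(t,[221.1,557.2,z]))
for z in (230,243,260): print(z,proj(w,[671.2,72.7,z]))
a=np.radians(98.5); tx=np.array([np.cos(a),np.sin(a),0]);ty=np.array([np.sin(a),-np.cos(a),0])
p=np.array([671.2,72.7,243])
for sg in(-1,1):
  for u in (-11,11): print(sg,u,proj(w,p+sg*42.5*ty+u*tx))
im=cv2.imread('pics/side0.png')[0:150,0:200]; cv2.imwrite('pics/s0c.png',cv2.resize(im,None,fx=4,fy=4,interpolation=2))
im=cv2.imread('pics/w1.png')[280:440,100:540]; cv2.imwrite('pics/w1d.png',cv2.resize(im,None,fx=1.8,fy=1.8,interpolation=2))
```

```text
194 [ 56.60015071 135.20667296] [ 41.59268925 419.77543354]
207 [ 55.02742371 130.11188938] [ 38.36546574 420.94648837]
225 [ 52.81716102 122.95183547] [ 33.77665069 422.61162064]
230 [309.39125256 279.32182675]
243 [309.25213296 291.30426501]
260 [309.0385705  309.69850235]
-1 -11 [210.85028334 314.65658965]
-1 11 [207.10766916 267.06033091]
1 -11 [407.78233619 314.69035628]
1 11 [411.36792357 267.07056307]
```

View pics/s0c.png

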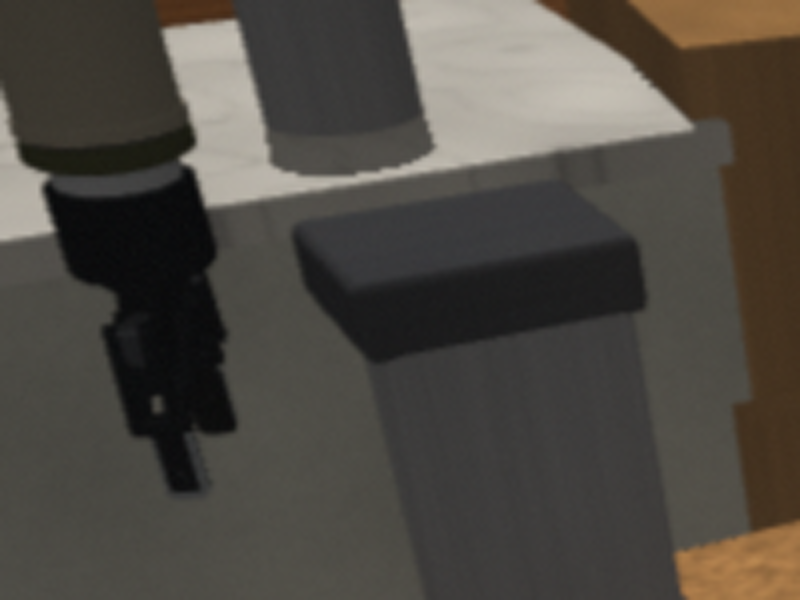

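View pics/w1d.png

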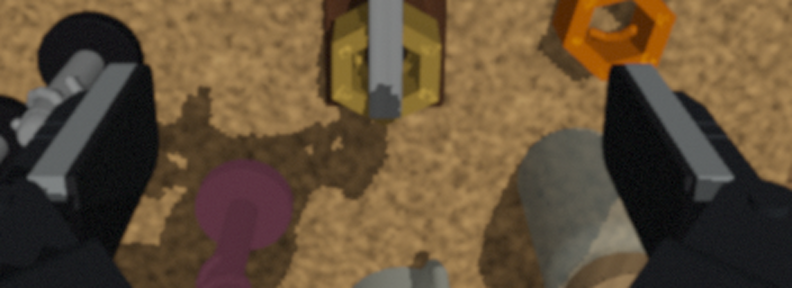

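Run:
```python
from h import *
s=load('s2');w=load('w2')
a=np.radians(98.5); tx=np.array([np.cos(a),np.sin(a),0])
p=np.array([675.1,72.1,80.])
for u in (0,11):
  for h in (0,15,20,25,30,35): print(u,h,proj(w,p+u*tx+[0,0,h]).round(1),proj(s,p+u*tx+[0,0,h]).round(1))
im=cv2.imread('pics/s2.png')[150:230,290:390]; cv2.imwrite('pics/s2d.png',cv2.resize(im,None,fx=8,fy=7,interpolation=2))
```

```text
0 0 [309.1 279.2] [331.6 213.2]
0 15 [308.9 293.2] [331.8 207.7]
0 20 [308.8 298.3] [331.8 205.8]
0 25 [308.7 303.8] [331.9 203.9]
0 30 [308.7 309.5] [331.9 202.1]
0 35 [308.6 315.7] [332.  200.2]
11 0 [309.  256.4] [328.3 211.2]
11 15 [308.8 268.7] [328.4 205.7]
11 20 [308.8 273.3] [328.5 203.8]
11 25 [308.7 278.2] [328.5 201.9]
11 30 [308.6 283.3] [328.6 200.1]
11 35 [308.5 288.7] [328.6 198.2]
```

View pics/s2d.png

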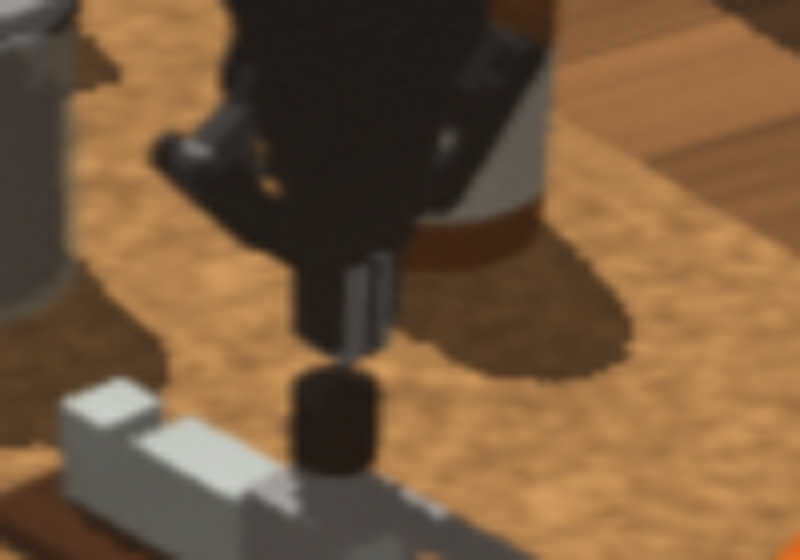

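```bash
python3 -m jog '[[0,0,0,0,1],[0,0,0,0,1],[0,0,0,0,1],[0,0,0,0,1],[0,0,0.005,0,1],[0,0,0.01,0,1],[0,0,0.015,0,1],[0,0,0.02,0,1],[0,0,0.025,0,1],[0,0,0.025,0,1],[0,0,0.025,0,1]]' 50
python3 -m jog '[[0,0,0,0,0],[0,0,0,0,0],[0,0,0,0,0],[0,0,0,0,0],[0,0,0,0,0],[0,0,0,0,0]]' 30
python3 - <<'E'
from h import *
snap('side','s3');snap('wrist','w3')
im=cv2.imread('pics/s3.png')[150:230,290:390]; cv2.imwrite('pics/s3d.png',cv2.resize(im,None,fx=8,fy=7,interpolation=2))
E
```

```text
time: 4.35
tool_pos: [674.9, 72.1, 54.8]
tcp_rot: [-179.9, 0.0, 98.5]
ft_force: [0.6, 0.2, 0.3]
finger_gap: 85.0
time: 4.95
tool_pos: [674.0, 71.9, 55.3]
tcp_rot: [-179.8, 0.0, 98.5]
ft_force: [-6.7, -1.7, 5.6]
finger_gap: 24.6
```

View pics/s3d.png

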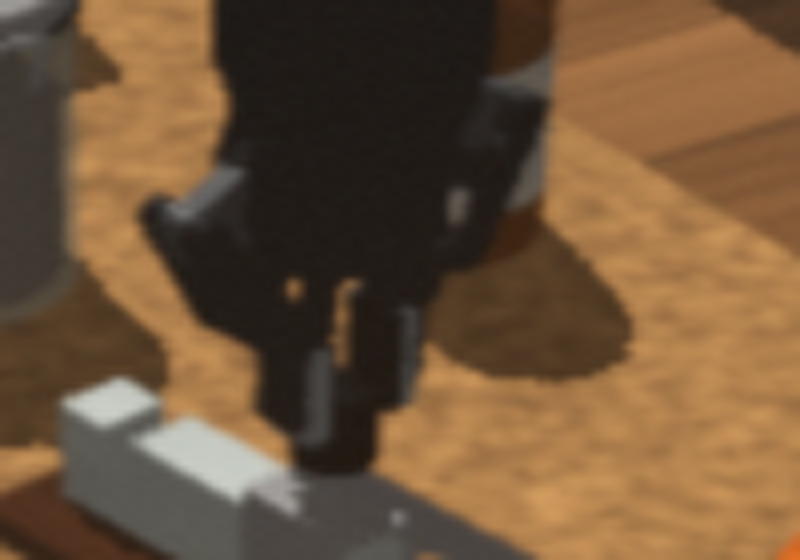

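View pics/w3.png

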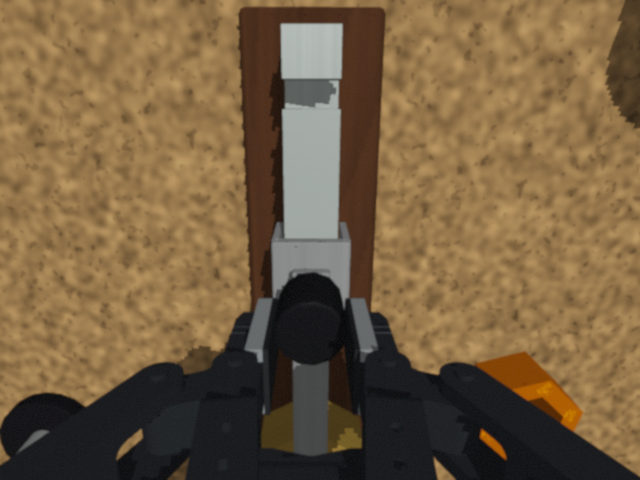

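Run:
```python
from h import *
s=load('s3')
a=np.radians(98.5); tx=np.array([np.cos(a),np.sin(a),0]);ty=np.array([np.sin(a),-np.cos(a),0])
p=np.array([674.,71.9,55.3])
for h in (25,30,35,40): print(h,[proj(s,p-11*tx+v*ty+[0,0,h]).round(1).tolist() for v in (-18,-13,13,18)])
```

```text
25 [[328.8, 218.4], [330.4, 217.5], [338.8, 213.2], [340.3, 212.4]]
30 [[328.9, 216.5], [330.5, 215.7], [338.8, 211.4], [340.4, 210.5]]
35 [[328.9, 214.7], [330.5, 213.8], [338.9, 209.5], [340.5, 208.7]]
40 [[329.0, 212.8], [330.6, 211.9], [339.0, 207.7], [340.6, 206.9]]
```

```bash
python3 -m jog '[[0,0,0,0,0],[0,0,0,0,0],[0,0,-0.005,0,0],[0,0,-0.01,0,0],[0,0,-0.015,0,0],[0,0,-0.02,0,0],[0,0,-0.02,0,0],[0,0,-0.02,0,0]]' 70
```

```text
time: 5.85
tool_pos: [673.8, 71.9, 75.4]
tcp_rot: [-179.8, 0.0, 98.5]
ft_force: [-2.9, -1.2, -1.6]
finger_gap: 22.8
```

```bash
python3 -m jog '[[0.015,0,0,0,0],[0.03,0,0,0,0],[0.045,0,0,0,0],[0.06,0,0,0,0],[0.07,0,0,0,0],[0.08,0,0,0,0],[0.08,0,0,0,0],[0.08,0,0,0,0]]'
python3 - <<'E'
from h import *
snap('side','s4')
im=cv2.imread('pics/s4.png')[150:300,240:440]; cv2.imwrite('pics/s4d.png',cv2.resize(im,None,fx=4,fy=4,interpolation=2))
E
```

```text
time: 6.65
tool_pos: [662.1, 151.2, 75.4]
tcp_rot: [-179.8, 0.1, 98.6]
ft_force: [-1.3, -0.0, -1.3]
finger_gap: 22.8
```

View pics/s4d.png

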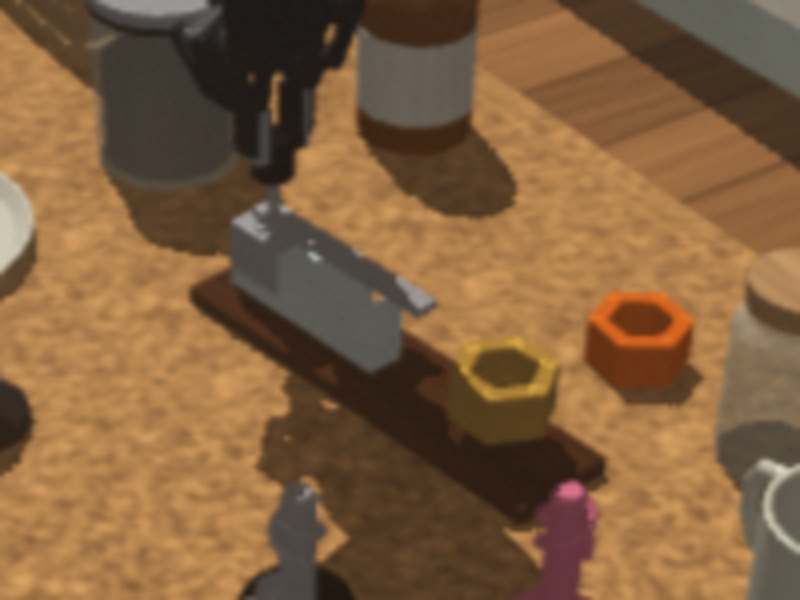

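```bash
python3 -m jog '[[0.001,0,0.006,0,0],[0.001,0,0.012,0,0],[0.001,0,0.018,0,0],[0.001,0,0.021,0,0],[0.001,0,0.021,0,0],[0.001,0,0.02,0,0.6],[0.001,0,0.02,0,0.6],[0.001,0,0.02,0,0.6],[0.001,0,0.02,0,1],[0.001,0,-0.03,0,1],[0.001,0,-0.08,0,1],[0.001,0,-0.12,0,1],[0.001,0,-0.12,0,1]]'
python3 - <<'E'
from h import *
snap('side','s5')
im=cv2.imread('pics/s5.png')[150:300,240:440]; cv2.imwrite('pics/s5d.png',cv2.resize(im,None,fx=4,fy=4,interpolation=2))
go(693,-58,200,98.4)
E
```

```text
time: 8.0
tool_pos: [666.6, 152.7, 204.7]
tcp_rot: [179.4, 0.1, 98.5]
ft_force: [0.7, 0.8, 1.0]
finger_gap: 85.8
t 8.05 p [665.2 152.4 200.7] rpy [1.797e+02 1.000e-01 9.850e+01] j6 0.1 gap 85.2 F [ 0.4 -0.5 -1. ]
ROW [-0.2122,-0.0037,0.0009,0.002] rows>=5
```

View pics/s5d.png

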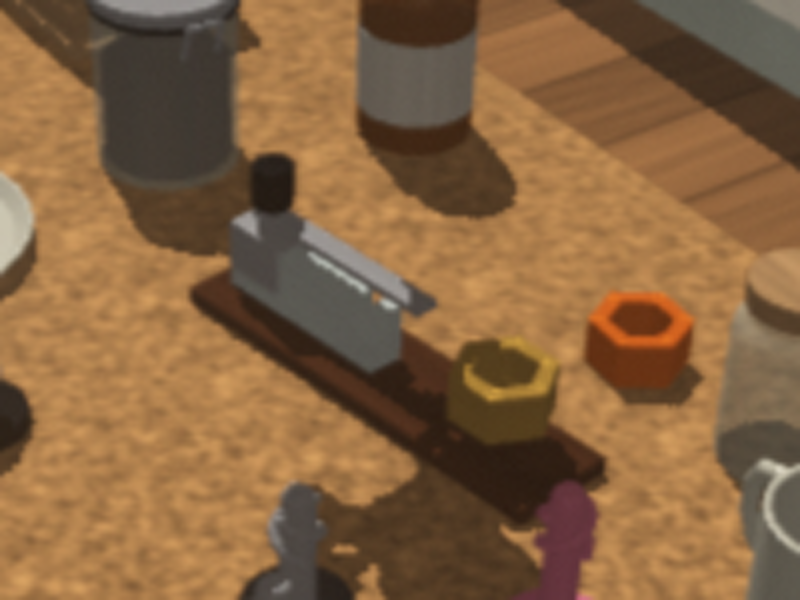

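```bash
python3 -m jog '[[-0.05,-0.0037,0,0,1],[-0.1,-0.0037,0,0,1],[-0.15,-0.0037,0,0,1],[-0.2,-0.0037,0.03,0,1],[-0.22,-0.0037,0.05,0,1],[-0.22,-0.0037,0.05,0,1],[-0.22,-0.0037,0.05,0,1]]'
python3 - <<'E'
from h import *
snap('wrist','w6');go(692,-68,150,98.4)
E
```

```text
time: 8.75
tool_pos: [692.8, -66.0, 147.9]
tcp_rot: [180.0, -0.0, 98.5]
ft_force: [-0.0, 1.0, 0.5]
finger_gap: 85.3
t 8.8 p [693.8 -65.1 149.7] rpy [179.8  -0.   98.5] j6 -18.2 gap 85.2 F [-0.4  0.   0.6]
ROW [-0.0026,-0.0022,-0.0003,0.002] rows>=1
```

View pics/w6.png

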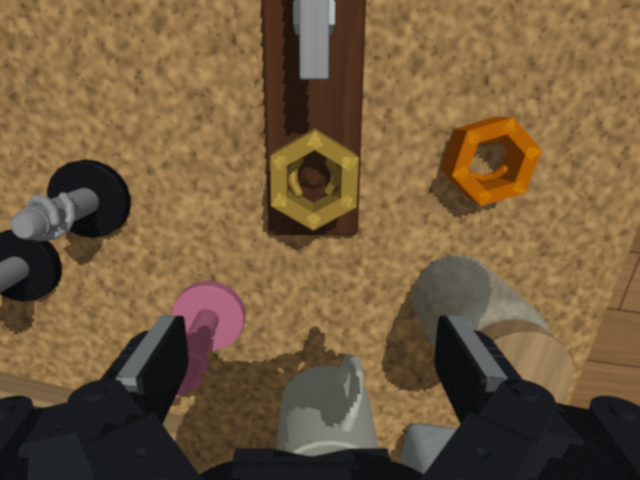

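Run:
```python
from h import *
s=load('w6')
im=cv2.imread('pics/w6.png')[120:240,255:375]; cv2.imwrite('pics/w6c.png',cv2.resize(im,None,fx=5,fy=5,interpolation=2))
im=cv2.imread('pics/w6.png')[150:290,0:140]; cv2.imwrite('pics/w6d.png',cv2.resize(im,None,fx=4.2,fy=4.2,interpolation=2))
```

```text
(no output)
```

View pics/w6c.png

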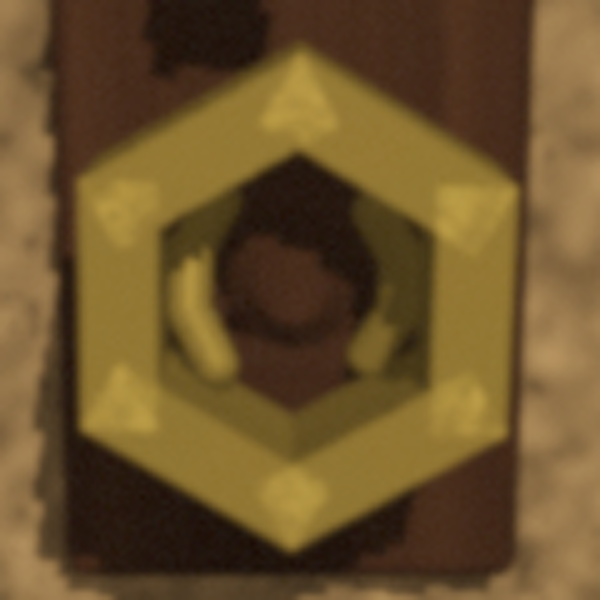

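View pics/w6d.png

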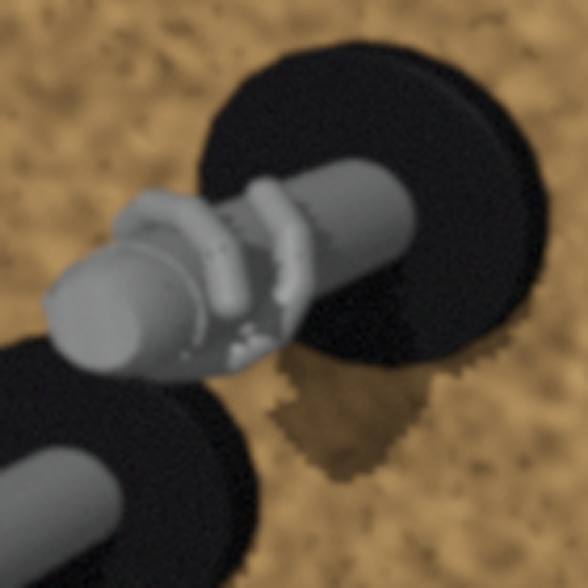

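Run:
```python
from h import *
s=load('w6')
n=onz(s,314.2,181.2,62); print(n)
a=onz(s,255+78/5-.4,120+308/5-.4,62);b=onz(s,255+513/5-.4,120+308/5-.4,62);print('af',np.linalg.norm(a-b))
# seat est from board near corners
c=onz(s,255+70/5,120+575/5,12);d=onz(s,255+520/5,120+575/5,12);print(c,d, (c+d)/2+50*np.array([-.146,.989,0]))
go(n[0],n[1],10,98.4)
```

```text
[691.25966533 -35.77258551  62.        ]
af 54.30261129470743
[664.64602454 -90.48583616  12.        ] [733.31356726 -80.34790117  12.        ] [691.6797959  -35.96686866  12.        ]
t 8.8 p [693.8 -65.1 149.7] rpy [179.8  -0.   98.5] j6 -18.2 gap 85.2 F [-0.4  0.   0.6]
ROW [0.0294,0.0014,0.1397,0.002] rows>=3
```

```bash
python3 -m jog '[[0.0294,0.0014,0.04,0,1],[0.0294,0.0014,0.08,0,1],[0.0294,0.0014,0.12,0,1],[0.0294,0.0014,0.135,0,1],[0.0294,0.0014,0.145,0,1],[0.0294,0.0014,0.152,0,1],[0.0294,0.0014,0.156,0,1],[0.0294,0.0014,0.156,0,1]]'
python3 - <<'E'
from h import *
snap('side','s7');snap('wrist','w7');go(691.3,-35.8,-8,98.4)
im=cv2.imread('pics/s7.png')[150:300,280:480]; cv2.imwrite('pics/s7d.png',cv2.resize(im,None,fx=4,fy=4,interpolation=2))
E
```

```text
time: 9.6
tool_pos: [692.4, -35.9, -5.0]
tcp_rot: [179.7, 0.0, 98.5]
ft_force: [0.4, -0.9, 0.5]
finger_gap: 85.3
t 9.7 p [692.5 -36.   -4.7] rpy [179.7   0.   98.5] j6 -15.8 gap 85.1 F [ 0.2 -1.2 -0.1]
ROW [0.0004,-0.0011,0.0033,0.002] rows>=1
```

View pics/s7d.png

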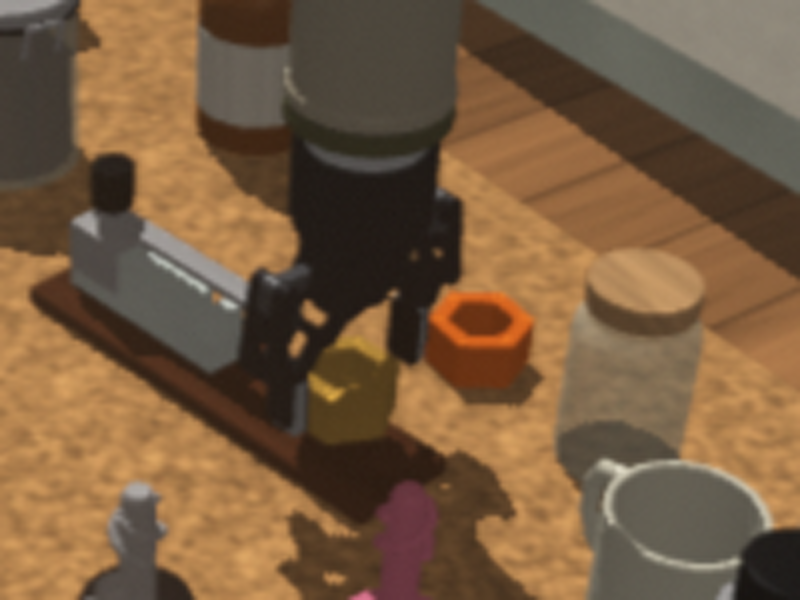

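View pics/w7.png

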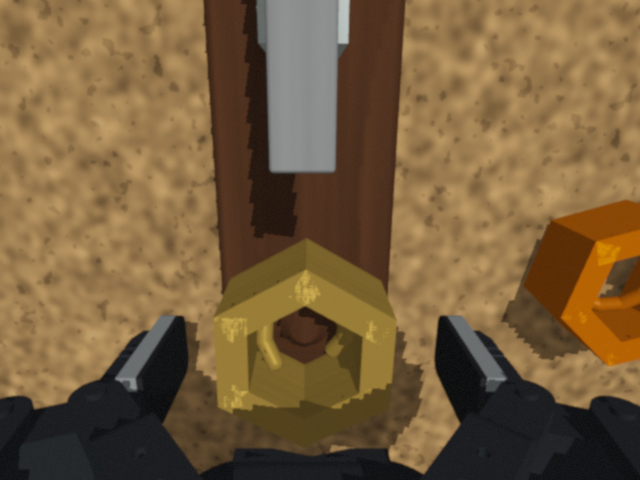

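```bash
python3 -m jog '[[0.0,-0.001,0,0,0.5],[0,-0.001,0,0,0.4],[0,-0.001,0,0,0.3],[0,-0.001,0,0,0.3],[0,-0.001,0,0,0.2],[0,-0.001,0,0,0.2],[0,-0.001,0,0,0.2]]' 70
python3 -m jog '[[0,0,-0.01,0,0.2],[0,0,-0.02,0,0.2],[0,0,-0.05,0,0.2],[0,0,-0.1,0,0.2],[0,0,-0.14,0,0.2],[0,0,-0.15,0,0.2],[0,0,-0.15,0,0.2]]'
python3 - <<'E'
from h import *
snap('wrist','w8');snap('side','s8');go(523.5,-83,170,98)
E
```

```text
time: 10.4
tool_pos: [692.4, -36.3, -3.4]
tcp_rot: [179.6, 0.1, 98.5]
ft_force: [-0.8, -0.7, 5.9]
finger_gap: 53.0
time: 11.1
tool_pos: [693.2, -36.6, 150.3]
tcp_rot: [179.3, 0.1, 98.5]
ft_force: [0.8, 0.4, -2.8]
finger_gap: 52.6
t 11.2 p [690.3 -36.2 144.8] rpy [179.7   0.   98.5] j6 -15.8 gap 53.1 F [-0.9 -0.  -3.3]
ROW [-0.0216,-0.1718,-0.0261,0.009] rows>=4
```

View pics/w8.png

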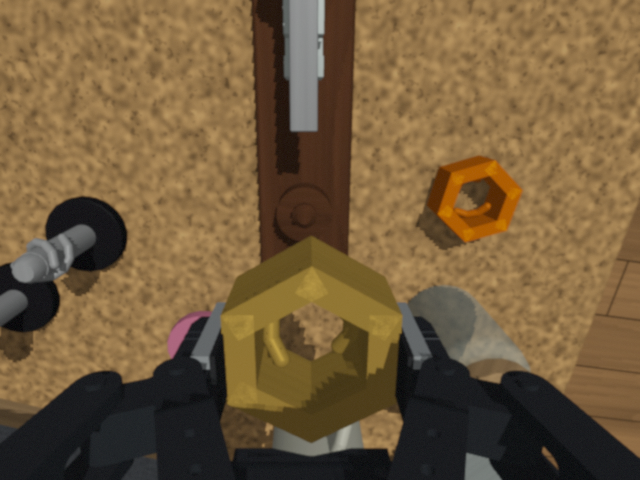

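View pics/s8.png

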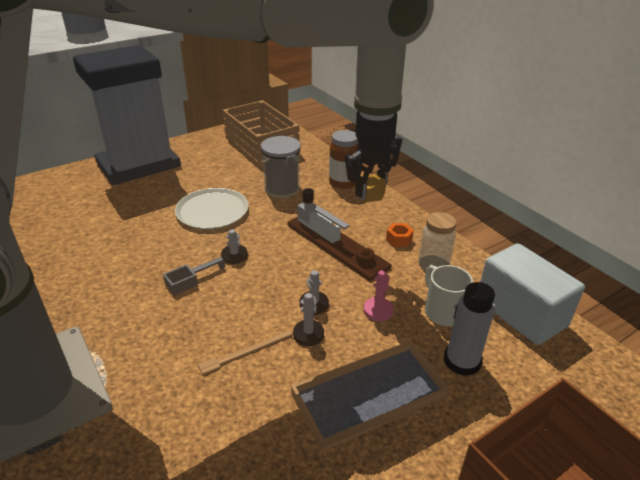

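Run:
```python
from h import *
s=load('w8')
tcp=np.array([691.0,-36.3,146.5])
cam=-s['R'].T@s['t']; print(cam)
# camera offset from TCP in tool frame known from w2: cam (664.9,147,259) TCP(675.1,72.1,80.1)
tcp=cam-np.array([664.9-675.1,147-72.1,259-80.1]); print('tcp at frame',tcp)
n=onz(s,311.7,361.3,tcp[2]+65.4); d=n-tcp
a=np.radians(98.5);tx=np.array([np.cos(a),np.sin(a)]);ty=np.array([np.sin(a),-np.cos(a)])
print(n,'tool offs',d[:2]@tx,d[:2]@ty)
w=load('w3'); 
print('seat',onz(s,303,214,40))
for nm,p in(('c',(86,232)),):
    print(onz(s,*p,12))
```

```text
[680.44196042  38.29494739 328.94481705]
tcp at frame [690.64196042 -36.60505261 150.04481705]
[693.26140822 -36.0364591  215.44481705] tool offs 0.17516896185380662 2.6747188962121293
seat [689.50918311 -34.493502    40.        ]
[527.0685369  -79.78010631  12.        ]
```

Run:
```python
from h import *
go(615,-181,141,98.4)
```

```text
t 11.2 p [690.3 -36.2 144.8] rpy [179.7   0.   98.5] j6 -15.8 gap 53.1 F [-0.9 -0.  -3.3]
ROW [-0.1320,-0.0960,0.0034,0.002] rows>=4
```

```bash
python3 -m jog '[[-0.03,-0.02,0,0,0.2],[-0.07,-0.05,0,0,0.2],[-0.11,-0.08,0.003,0,0.2],[-0.132,-0.096,0.003,0,0.2],[-0.132,-0.096,0.003,0,0.2],[-0.132,-0.096,0.003,0,0.2],[-0.132,-0.096,0.003,0,0.2]]'
python3 - <<'E'
from h import *
snap('wrist','w9');go(615,-181,141,98.4)
E
```

```text
time: 11.9
tool_pos: [614.5, -179.7, 139.6]
tcp_rot: [179.8, -0.1, 98.6]
ft_force: [0.1, 0.4, -2.6]
finger_gap: 53.0
t 11.95 p [ 614.9 -179.5  140.1] rpy [ 1.798e+02 -1.000e-01  9.860e+01] j6 -29.6 gap 52.9 F [-0.5  0.5 -2. ]
ROW [-0.0015,-0.0001,-0.0009,0.003] rows>=1
```

View pics/w9.png

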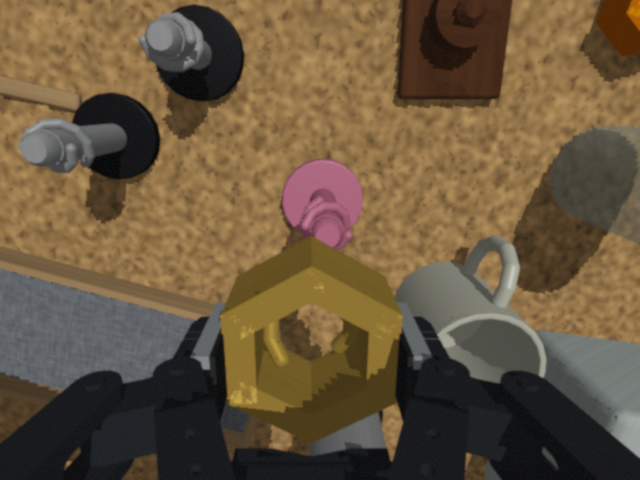

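Run:
```python
from h import *
im=cv2.imread('pics/w9.png')
cv2.imwrite('pics/w9a.png',cv2.resize(im[80:190,10:170],None,fx=5,fy=5,interpolation=2))
cv2.imwrite('pics/w9c.png',cv2.resize(im[0:110,130:250],None,fx=5,fy=5,interpolation=2))
```

```text
(no output)
```

View pics/w9a.png

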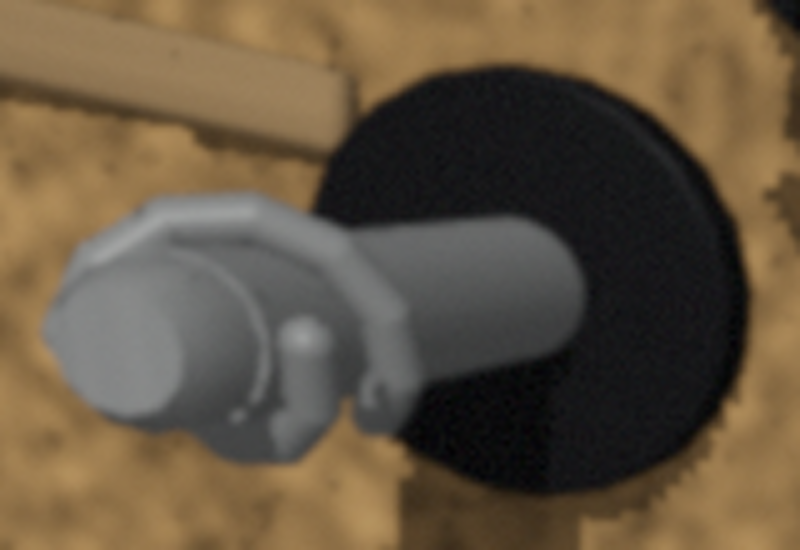

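View pics/w9c.png

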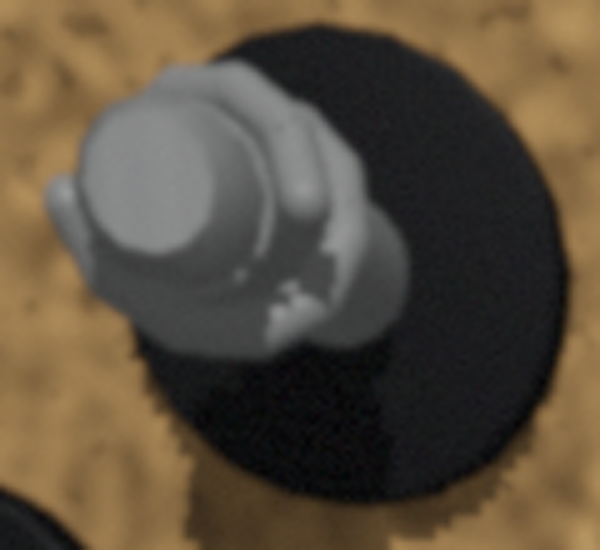

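Run:
```python
from h import *
s=load('w9')
A=lambda x,y:(x/5+10-.4,y/5+80-.4); Cc=lambda x,y:(x/5+130-.4,y/5-.4)
def rep(n,F,tip,base,start,H):
    t=onz(s,*F(*tip),H); b=onz(s,*F(*base),12); print(n,'tip',t.round(1),'base',b.round(1))
    for st in start:
      for z in (H-10,H-12.8,H-15.6):
        d=onz(s,*F(*st),z)-t; print('  z',z,'r',np.hypot(*d[:2]).round(1),'ang',np.degrees(np.arctan2(d[1],d[0])).round(0))
rep('a',A,(118,338),(525,280),[(305,335)],102)
rep('c',Cc,(148,175),(360,265),[(303,205),(62,185)],86)
```

```text
a tip [ 470.5 -145.2  102. ] base [ 471.7 -145.3   12. ]
  z 92 r 13.1 ang 6.0
  z 89.2 r 11.6 ang 4.0
  z 86.4 r 10.1 ang 2.0
c tip [524.8 -83.1  86. ] base [527.9 -82.8  12. ]
  z 76 r 12.7 ang 2.0
  z 73.2 r 11.9 ang 4.0
  z 70.4 r 11.2 ang 5.0
  z 76 r 12.2 ang -174.0
  z 73.2 r 13.2 ang -175.0
  z 70.4 r 14.3 ang -177.0
```

Run:
```python
from h import *
go(471,-145.8,85,175)
```

```text
t 11.95 p [ 614.9 -179.5  140.1] rpy [ 1.798e+02 -1.000e-01  9.860e+01] j6 -29.6 gap 52.9 F [-0.5  0.5 -2. ]
ROW [0.0548,-0.1374,0.0546,-1.334] rows>=9
```

```bash
python3 -m jog '[[0.02,-0.05,0,-0.14,0.2],[0.04,-0.1,0,-0.28,0.2],[0.0548,-0.1374,0,-0.42,0.2],[0.0548,-0.1374,0,-0.56,0.2],[0.0548,-0.1374,0,-0.7,0.2],[0.0548,-0.1374,0,-0.85,0.2],[0.0548,-0.1374,0.02,-1.0,0.2],[0.0548,-0.1374,0.04,-1.15,0.2],[0.0548,-0.1374,0.0546,-1.334,0.2],[0.0548,-0.1374,0.0546,-1.334,0.2],[0.0548,-0.1374,0.0546,-1.334,0.2],[0.0548,-0.1374,0.0546,-1.334,0.2]]'
python3 - <<'E'
from h import *
snap('wrist','w10');snap('side','s10');go(471,-145.8,85,175)
im=cv2.imread('pics/s10.png')[190:370,220:460]; cv2.imwrite('pics/s10d.png',cv2.resize(im,None,fx=3.3,fy=3.3,interpolation=2))
E
```

```text
time: 13.15
tool_pos: [471.5, -145.2, 85.3]
tcp_rot: [179.9, 0.2, 175.0]
ft_force: [-0.2, -0.5, -2.1]
finger_gap: 53.0
t 13.25 p [ 471.6 -145.6   85.6] rpy [179.9   0.2 175. ] j6 -108.3 gap 53.2 F [-0.  -0.2 -1.8]
ROW [0.0006,-0.0003,0.0006,0.000] rows>=1
```

View pics/w10.png

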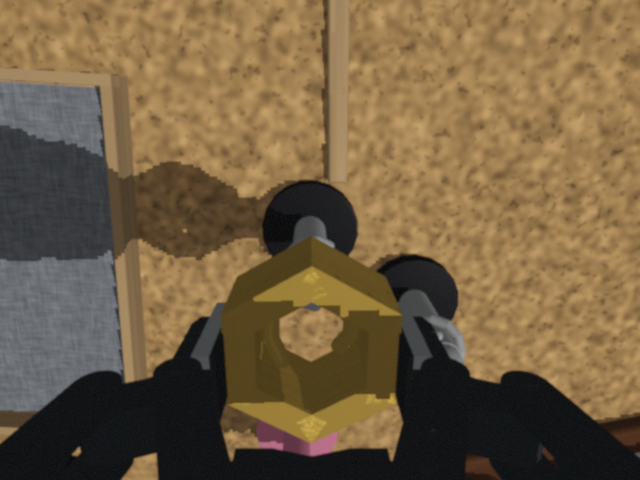

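View pics/s10d.png

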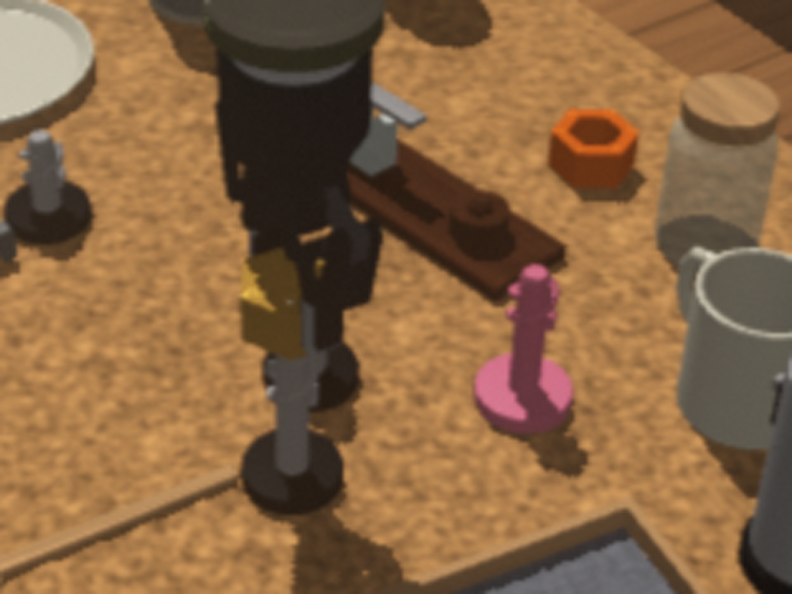

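```bash
python3 -m jog '[[0,0,0.008,0,0.2],[0,0,0.014,0,0.2],[0,0,0.018,0,0.2],[0,0,0.022,0,0.2],[0,0,0.025,0,0.2],[0,0,0.028,0,0.2],[0,0,0.028,0,0.2]]'
python3 -m jog '[[0,0,0.003,0,0.2],[0,0,0.006,0,0.2],[0,0,0.009,0,0.2],[0,0,0.009,0,0.2]]'
python3 -m jog '[[0,0,0.002,0,0.2],[0,0,0.004,0,0.2],[0,0,0.006,0,0.2],[0,0,0.008,0,0.2],[0,0,0.008,0,0.2]]'
```

```text
time: 13.95
tool_pos: [471.4, -145.5, 57.1]
tcp_rot: [179.9, 0.2, 175.0]
ft_force: [0.6, -0.2, -2.3]
finger_gap: 52.5
time: 14.35
tool_pos: [471.0, -145.2, 47.4]
tcp_rot: [179.9, 0.1, 175.0]
ft_force: [0.4, 0.3, -2.8]
finger_gap: 53.1
time: 14.85
tool_pos: [472.1, -145.9, 41.3]
tcp_rot: [179.9, 0.3, 175.0]
ft_force: [-3.7, 2.0, 11.1]
finger_gap: 52.9
```

```bash
python3 -m jog '[[0,0,-0.002,0,0.2],[0,0,-0.001,0.14,0.2],[0,0,-0.0002,0.28,0.2],[0,0,0.0006,0.42,0.2],[0,0,0.0014,0.56,0.2],[0,0,0.0022,0.7,0.2],[0,0,0.003,0.84,0.2],[0,0,0.003,0.84,0.2]]'
```

```text
time: 15.65
tool_pos: [471.8, -145.8, 37.9]
tcp_rot: [179.8, 0.1, 126.7]
ft_force: [0.6, 0.1, -2.0]
finger_gap: 53.2
```

```bash
python3 -m jog '[[0,0,0.0008,0.14,0.2],[0,0,0.0016,0.28,0.2],[0,0,0.0024,0.42,0.2],[0,0,0.0032,0.56,0.2],[0,0,0.004,0.7,0.2],[0,0,0.0048,0.84,0.2],[0,0,0.0056,0.98,0.2],[0,0,0.0064,1.12,0.2],[0,0,0.0064,1.12,0.2]]'
python3 -m jog '[[0,0,0.0008,0.14,0.2],[0,0,0.0016,0.28,0.2],[0,0,0.0024,0.42,0.2],[0,0,0.0032,0.56,0.2],[0,0,0.0032,0.56,0.2]]'
python3 - <<'E'
from h import *
snap('wrist','w11');snap('side','s11');go(471,-145.8,30,175)
im=cv2.imread('pics/s11.png')[190:370,220:460]; cv2.imwrite('pics/s11d.png',cv2.resize(im,None,fx=3.3,fy=3.3,interpolation=2))
E
```

```text
time: 16.55
tool_pos: [471.5, -145.8, 31.3]
tcp_rot: [179.9, -0.1, 62.7]
ft_force: [-1.1, 0.7, -2.6]
finger_gap: 53.3
time: 17.05
tool_pos: [471.1, -145.7, 27.8]
tcp_rot: [180.0, -0.2, 30.8]
ft_force: [-1.0, -0.5, -2.9]
finger_gap: 52.8
t 17.15 p [ 471.3 -145.6   27.9] rpy [180.   -0.2  31. ] j6 35.7 gap 53.1 F [-0.8  0.1 -2.2]
ROW [-0.0003,-0.0000,-0.0021,-2.513] rows>=17
```

View pics/w11.png

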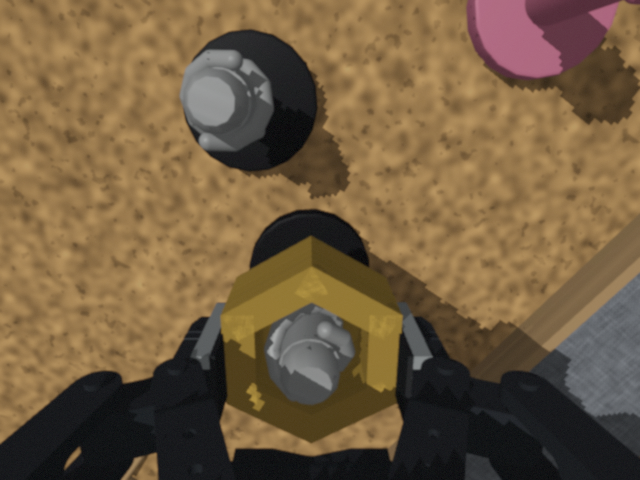

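View pics/s11d.png

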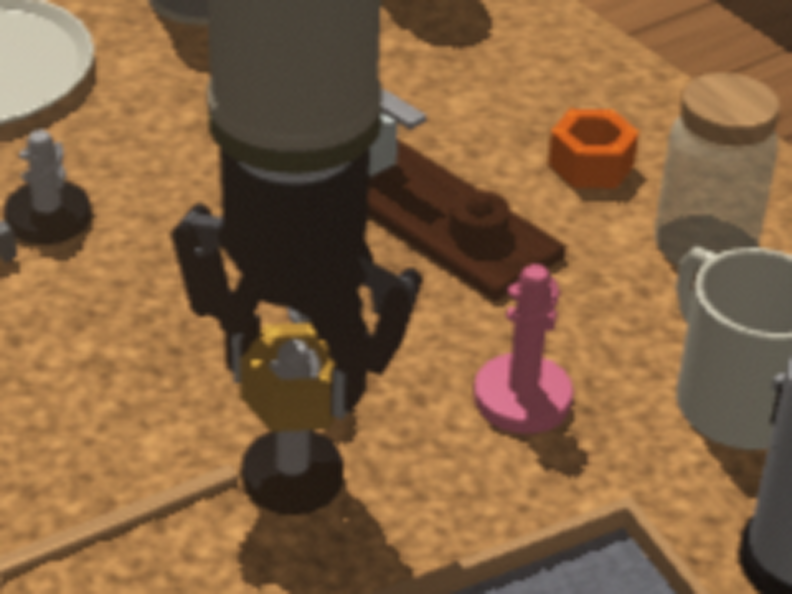

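```bash
python3 -m jog '[[0,0,-0.0008,-0.14,0.2],[0,0,-0.0016,-0.28,0.2],[0,0,-0.0024,-0.42,0.2],[0,0,-0.0032,-0.56,0.2],[0,0,-0.004,-0.7,0.2],[0,0,-0.0048,-0.84,0.2],[0,0,-0.0056,-0.98,0.2],[0,0,-0.0064,-1.12,0.2],[0,0,-0.0064,-1.12,0.2]]'
python3 -m jog '[[0,0,-0.0008,-0.14,0.2],[0,0,-0.0016,-0.28,0.2],[0,0,-0.0024,-0.42,0.2],[0,0,-0.0032,-0.56,0.2],[0,0,-0.004,-0.7,0.2],[0,0,-0.0048,-0.84,0.2],[0,0,-0.0056,-0.98,0.2],[0,0,-0.0064,-1.12,0.2],[0,0,-0.0074,-1.26,0.2],[0,0,-0.0082,-1.39,0.2],[0,0,-0.0082,-1.39,0.2]]'
```

```text
time: 18.05
tool_pos: [471.4, -145.7, 34.5]
tcp_rot: [179.8, -0.0, 95.7]
ft_force: [-1.6, -0.7, -2.6]
finger_gap: 52.9
time: 19.15
tool_pos: [471.8, -145.8, 43.0]
tcp_rot: [179.9, 0.2, 175.4]
ft_force: [-0.5, -0.3, -2.8]
finger_gap: 52.7
```

Now lift straight off.

```bash
python3 -m jog '[[0,0,-0.003,0,0.2],[0,0,-0.006,0,0.2],[0,0,-0.01,0,0.2],[0,0,-0.015,0,0.2],[0,0,-0.015,0,0.2]]'
python3 -m jog '[[0,0,-0.01,0,0.2],[0,0,-0.03,0,0.2],[0,0,-0.06,0,0.2],[0,0,-0.07,0,0.2],[0,0,-0.07,0,0.2],[0,0,-0.07,0,0.2]]'
python3 - <<'E'
from h import *
snap('wrist','w12');snap('side','s12');go(524.8,-83,85,175)
im=cv2.imread('pics/s12.png')[190:370,220:460]; cv2.imwrite('pics/s12d.png',cv2.resize(im,None,fx=3.3,fy=3.3,interpolation=2))
E
```

```text
time: 19.65
tool_pos: [472.5, -146.1, 59.1]
tcp_rot: [180.0, 0.3, 175.4]
ft_force: [0.0, -0.4, -1.6]
finger_gap: 53.0
time: 20.25
tool_pos: [471.8, -146.0, 128.4]
tcp_rot: [180.0, 0.3, 175.4]
ft_force: [-0.1, 0.6, -2.6]
finger_gap: 52.7
t 20.35 p [ 471.  -145.7  127.4] rpy [179.9   0.2 175.4] j6 -108.6 gap 53.4 F [-0.5 -0.1 -2.3]
ROW [-0.0484,0.0668,0.0426,0.006] rows>=2
```

View pics/w12.png

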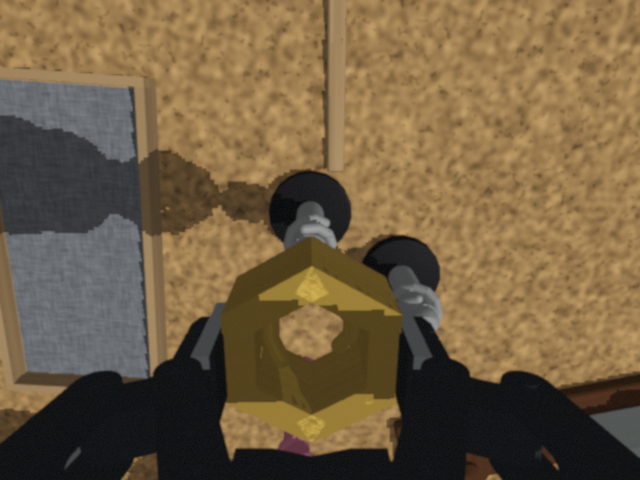

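View pics/s12d.png

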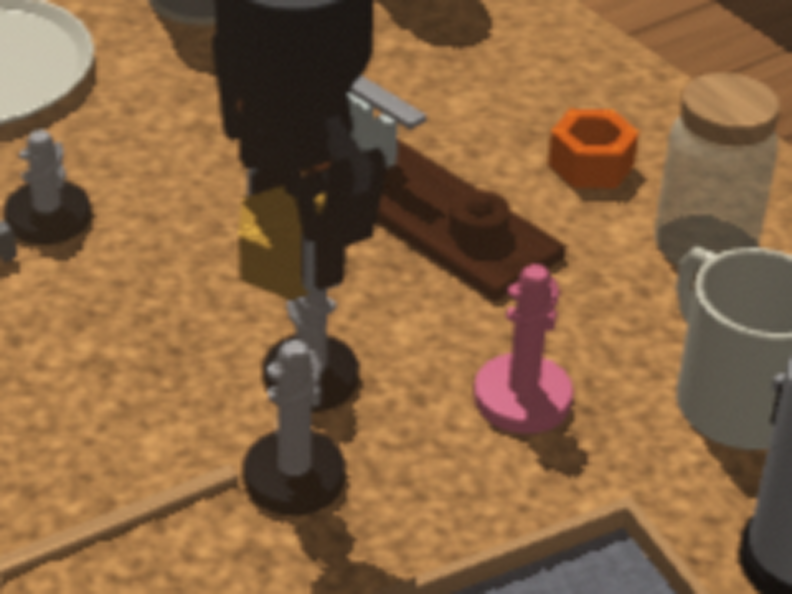

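Run:
```python
from h import *
s=load('w11'); 
t=onz(s,212,101,86);print('tip',t,'base',onz(s,250,100,12))
for p in ((225,60),(208,141)):
  d=onz(s,*p,73.2)-t; print(np.hypot(*d[:2]),np.degrees(np.arctan2(d[1],d[0])))
s=load('w12'); print('base',onz(s,401,272,12),'a base',onz(s,310,209,12))
```

```text
tip [524.83415695 -83.99115109  86.        ] base [526.09705104 -83.57228374  12.        ]
11.612842962110586 22.144441358600872
12.480908485997295 -172.03075555756465
base [520.67225718 -83.6713919   12.        ] a base [ 467.18541081 -147.20116242   12.        ]
```

```bash
python3 -m jog '[[-0.025,0.034,0,0,0.2],[-0.0485,0.066,0,0,0.2],[-0.0485,0.066,0.01,0,0.2],[-0.0485,0.066,0.04,0,0.2],[-0.0485,0.066,0.06,0,0.2],[-0.0485,0.066,0.06,0,0.2],[-0.0485,0.066,0.06,0,0.2]]'
python3 -m jog '[[0,0,0.005,0,0.2],[0,0,0.01,0,0.2],[0,0,0.015,0,0.2],[0,0,0.02,0,0.2],[0,0,0.022,0,0.2],[0,0,0.022,0,0.2]]'
python3 - <<'E'
from h import *
snap('side','s13');snap('wrist','w13');go(525,-84,36,175)
im=cv2.imread('pics/s13.png')[190:370,220:460]; cv2.imwrite('pics/s13d.png',cv2.resize(im,None,fx=3.3,fy=3.3,interpolation=2))
E
```

```text
time: 21.05
tool_pos: [523.8, -83.7, 66.6]
tcp_rot: [179.9, 0.0, 175.4]
ft_force: [0.2, 0.3, -1.9]
finger_gap: 53.4
time: 21.65
tool_pos: [523.4, -83.5, 44.2]
tcp_rot: [179.9, -0.0, 175.4]
ft_force: [-0.1, -0.5, -2.6]
finger_gap: 53.0
t 21.75 p [523.9 -83.7  44.7] rpy [179.9   0.  175.4] j6 -100.1 gap 53.0 F [-0.5 -0.7 -2.7]
ROW [-0.0011,-0.0002,0.0087,0.006] rows>=1
```

View pics/w13.png

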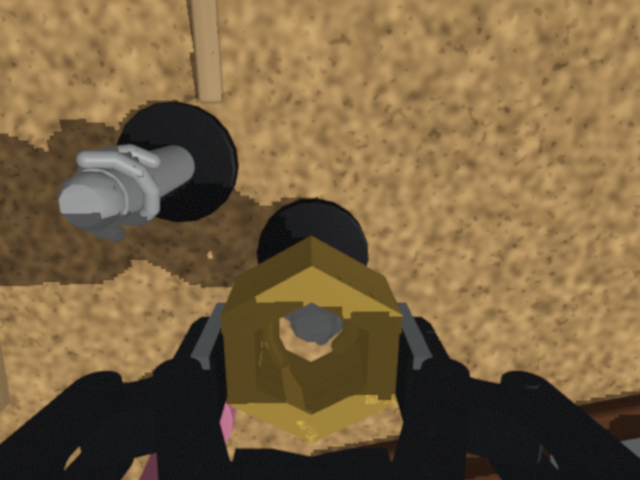

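```bash
python3 -m jog '[[-0.001,0,0.002,0,0.2],[-0.001,0,0.004,0,0.2],[-0.001,0,0.006,0,0.2],[-0.001,0,0.006,0,0.2]]'
python3 -m jog '[[0,0,0.0015,0,0.2],[0,0,0.003,0,0.2],[0,0,0.0045,0,0.2],[0,0,0.0045,0,0.2]]'
```

```text
time: 22.15
tool_pos: [524.5, -83.6, 38.3]
tcp_rot: [179.9, -0.0, 175.4]
ft_force: [0.0, 0.6, -1.7]
finger_gap: 52.7
time: 22.55
tool_pos: [525.9, -83.7, 35.8]
tcp_rot: [179.9, 0.1, 175.4]
ft_force: [-4.4, 3.0, 11.3]
finger_gap: 53.0
```

```bash
python3 -m jog '[[0,0,-0.005,0,0.2],[0,0,-0.015,0,0.2],[0,0,-0.03,0,0.2],[0,0,-0.06,0,0.2],[0,0,-0.09,0,0.2],[0,0,-0.09,0,0.2]]'
python3 - <<'E'
from h import *
go(530,235,120,175)
E
```

```text
time: 23.15
tool_pos: [529.3, -84.8, 132.2]
tcp_rot: [180.0, 0.7, 175.4]
ft_force: [0.8, -0.3, -1.1]
finger_gap: 52.8
t 23.15 p [529.3 -84.8 132.2] rpy [180.    0.7 175.4] j6 -100.1 gap 52.8 F [ 0.8 -0.3 -1.1]
ROW [0.0253,0.3188,0.0119,0.006] rows>=7
```

```bash
python3 -m jog '[[0.004,0.05,0,0,0.2],[0.008,0.1,0,0,0.2],[0.012,0.15,0,0,0.2],[0.016,0.2,0,0,0.2],[0.02,0.25,0,0,0.2],[0.024,0.3,0.01,0,0.2],[0.025,0.319,0.012,0,0.2],[0.025,0.319,0.012,0,0.2],[0.025,0.319,0.012,0,0.2],[0.025,0.319,0.012,0,0.2]]'
python3 - <<'E'
from h import *
snap('wrist','w14');snap('side','s14')
E
```

```text
time: 24.15
tool_pos: [530.4, 234.1, 119.9]
tcp_rot: [-180.0, 0.7, 175.3]
ft_force: [0.3, -0.5, -2.1]
finger_gap: 52.9
```

View pics/w14.png

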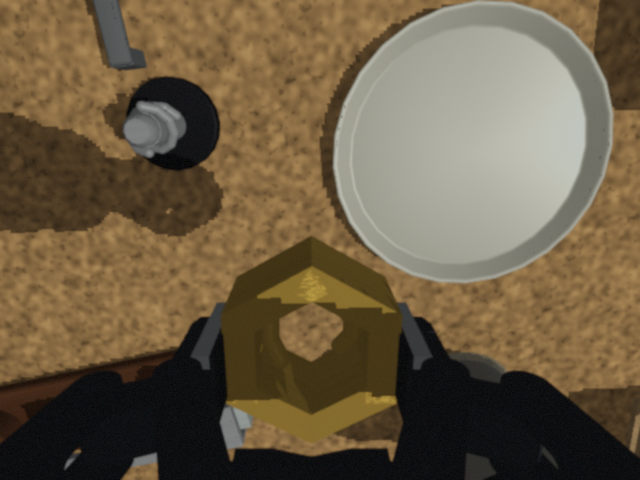

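View pics/s14.png

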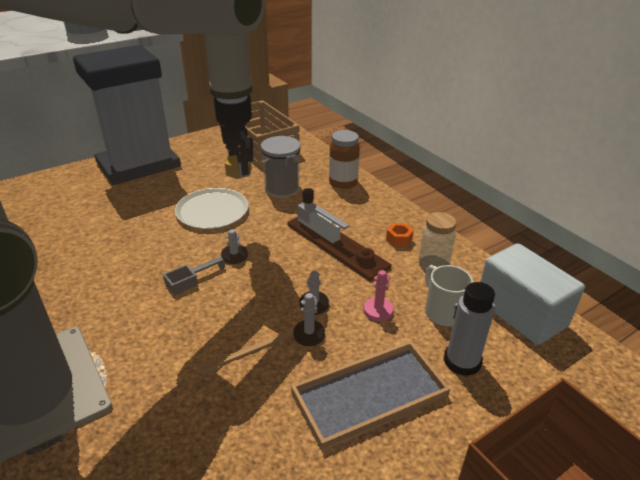

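Run:
```python
from h import *
im=cv2.imread('pics/w14.png')
cv2.imwrite('pics/w14a.png',cv2.resize(im[70:180,110:230],None,fx=5,fy=5,interpolation=2))
```

```text
(no output)
```

View pics/w14a.png

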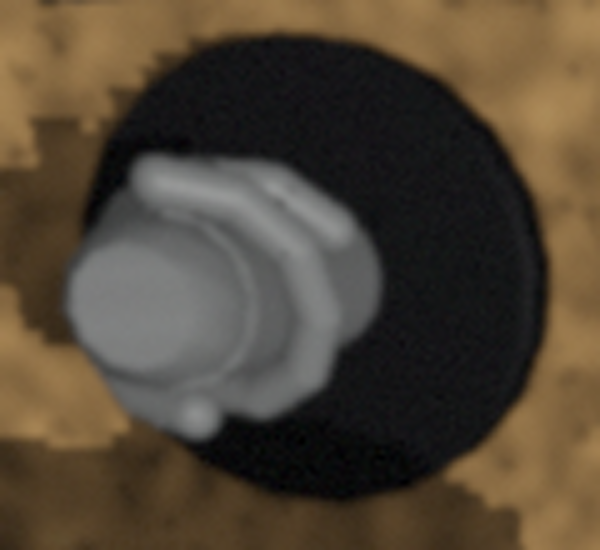

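Run:
```python
from h import *
s=load('w14')
A=lambda x,y:(x/5+110-.4,y/5+70-.4)
t=onz(s,*A(130,308),70);print('tip',t,'base',onz(s,*A(315,265),12))
for p in ((150,172),(205,415)):
  for z in (60,57.2):
    d=onz(s,*A(*p),z)-t; print(np.hypot(*d[:2]),np.degrees(np.arctan2(d[1],d[0])))
# saucer rim
go(t[0],t[1],70,175)
```

```text
tip [461.14670646 147.45555679  70.        ] base [459.82103569 148.98843444  12.        ]
13.379343899131928 175.6359775629202
13.403388474134267 -179.7587693739566
12.450778955369044 8.23534968653786
12.582277645954916 3.271092895922112
t 24.25 p [530.7 233.9 120.2] rpy [180.    0.7 175.3] j6 -66.3 gap 53.0 F [ 0.8 -0.3 -2.5]
ROW [0.0628,-0.0919,0.0494,0.005] rows>=3
```

```bash
python3 -m jog '[[0.03,-0.04,0,0,0.2],[0.0625,-0.0919,0,0,0.2],[0.0625,-0.0919,0,0,0.2],[0.0625,-0.0919,0.03,0,0.2],[0.0625,-0.0919,0.06,0,0.2],[0.0625,-0.0919,0.074,0,0.2],[0.0625,-0.0919,0.074,0,0.2],[0.0625,-0.0919,0.074,0,0.2]]'
python3 - <<'E'
from h import *
snap('wrist','w15');snap('side','s15');go(461,147.5,9,175)
im=cv2.imread('pics/s15.png')[150:330,140:380]; cv2.imwrite('pics/s15d.png',cv2.resize(im,None,fx=3.3,fy=3.3,interpolation=2))
E
```

```text
time: 25.05
tool_pos: [462.3, 147.4, 46.3]
tcp_rot: [180.0, 0.7, 175.2]
ft_force: [0.5, 0.4, -2.1]
finger_gap: 52.9
t 25.15 p [463.2 147.7  47.2] rpy [179.9   0.8 175.3] j6 -73.4 gap 53.3 F [ 0.7  0.7 -1.5]
ROW [0.0028,-0.0004,0.0382,0.005] rows>=1
```

View pics/w15.png

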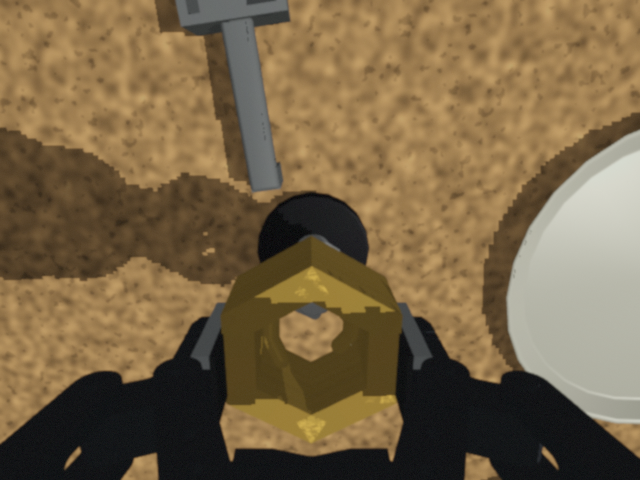

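View pics/s15d.png

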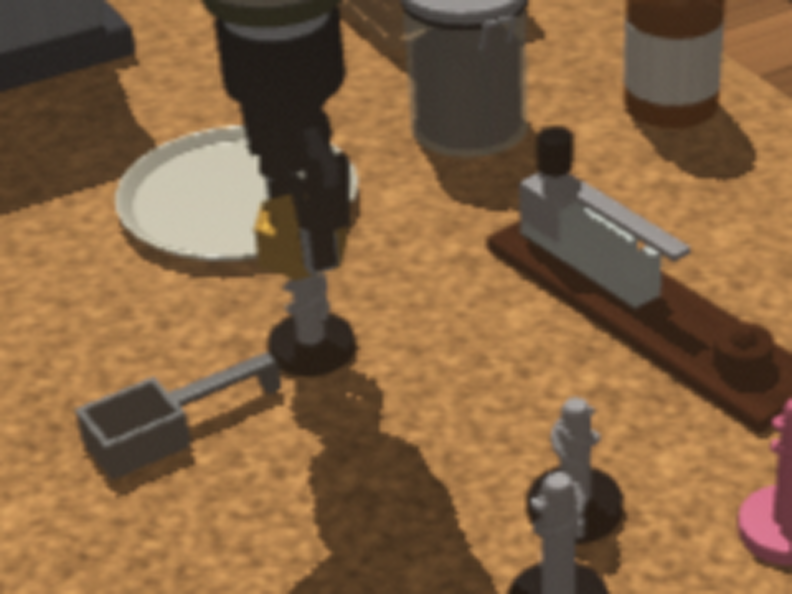

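Run:
```python
from h import *
s=load('w15')
for z in (20,28): print(onz(s,266,188,z)-[461,147.5,0], onz(s,282,185,z)-[461,147.5,0])
# handle end height via side
c=lambda x,y:(x/3.3+140,y/3.3+150)
S=load('s15'); print(tri(s,(266,188),S,c(262,362)), tri(s,(280,165),S,c(278,360)))
```

```text
[-37.15940237 -19.67529416  20.        ] [-37.97412822 -11.7902872   20.        ]
[-38.68608463 -18.68686162  28.        ] [-39.46888908 -11.11079354  28.        ]
(array([420.4, 128.7,  20.8]), np.float64(6.7)) (array([421.8, 133.2,  13.9]), np.float64(15.6))
```

```bash
python3 -m jog '[[0.002,0,0.008,0,0.2],[0.002,0,0.014,0,0.2],[0.002,0,0.018,0,0.2],[0.002,0,0.022,0,0.2],[0.002,0,0.026,0,0.2],[0.002,0,0.03,0,0.2],[0.002,0,0.03,0,0.2]]'
python3 -m jog '[[0,0,0.002,0,0.2],[0,0,0.004,0,0.2],[0,0,0.006,0,0.2],[0,0,0.0075,0,0.2],[0,0,0.009,0,0.2],[0,0,0.009,0,0.2]]'
```

```text
time: 25.85
tool_pos: [461.1, 147.8, 16.4]
tcp_rot: [180.0, 0.8, 175.3]
ft_force: [0.2, -1.5, -2.8]
finger_gap: 52.5
time: 26.45
tool_pos: [462.5, 148.4, 9.7]
tcp_rot: [179.9, 0.9, 175.3]
ft_force: [-8.1, -0.3, 17.9]
finger_gap: 52.8
```

```bash
python3 -m jog '[[0.001,0,-0.002,0,0.2],[0.001,0,-0.001,0.14,0.2],[0.001,0,-0.0002,0.28,0.2],[0.001,0,0.0006,0.42,0.2],[0.001,0,0.0014,0.56,0.2],[0.001,0,0.0022,0.7,0.2],[0.001,0,0.003,0.84,0.2],[0.001,0,0.003,0.84,0.2]]'
```

```text
time: 27.25
tool_pos: [461.4, 148.4, 6.5]
tcp_rot: [179.3, 0.5, 127.0]
ft_force: [0.2, -0.7, -2.1]
finger_gap: 52.8
```

```bash
python3 -m jog '[[0,0,0.0008,0.14,0.2],[0,0,0.0016,0.28,0.2],[0,0,0.0024,0.42,0.2],[0,0,0.0032,0.56,0.2],[0,0,0.004,0.7,0.2],[0,0,0.0048,0.84,0.2],[0,0,0.0056,0.98,0.2],[0,0,0.0064,1.12,0.2],[0,0,0.0064,1.12,0.2]]'
python3 -m jog '[[0,0,0.0008,0.14,0.2],[0,0,0.0016,0.28,0.2],[0,0,0.0024,0.42,0.2],[0,0,0.003,0.53,0.2],[0,0,0.003,0.53,0.2]]'
python3 - <<'E'
from h import *
snap('wrist','w16');snap('side','s16')
go(461,147.5,9,175)
im=cv2.imread('pics/s16.png')[150:330,140:380]; cv2.imwrite('pics/s16d.png',cv2.resize(im,None,fx=3.3,fy=3.3,interpolation=2))
E
```

```text
time: 28.15
tool_pos: [461.4, 148.4, -0.0]
tcp_rot: [179.2, -0.4, 62.9]
ft_force: [0.0, -1.0, -2.7]
finger_gap: 52.9
time: 28.65
tool_pos: [461.3, 148.3, -3.1]
tcp_rot: [179.5, -0.7, 32.8]
ft_force: [-0.5, 0.4, -2.8]
finger_gap: 52.7
t 28.75 p [461.4 148.4  -3. ] rpy [179.5  -0.7  33. ] j6 69.0 gap 52.7 F [-0.1 -0.1 -2.9]
ROW [-0.0007,0.0006,-0.0120,-2.479] rows>=17
```

View pics/w16.png

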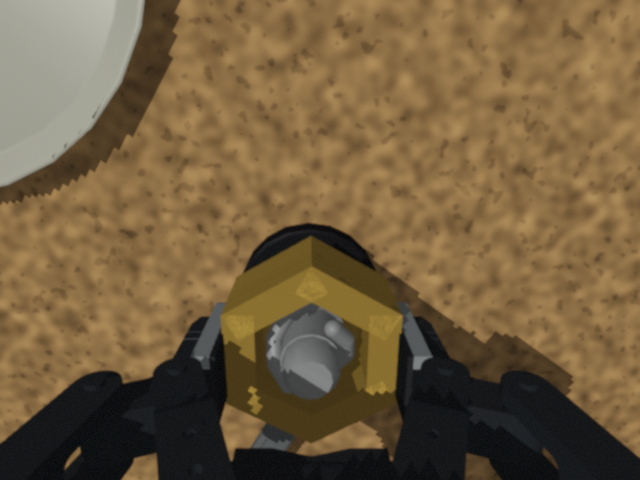

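View pics/s16d.png

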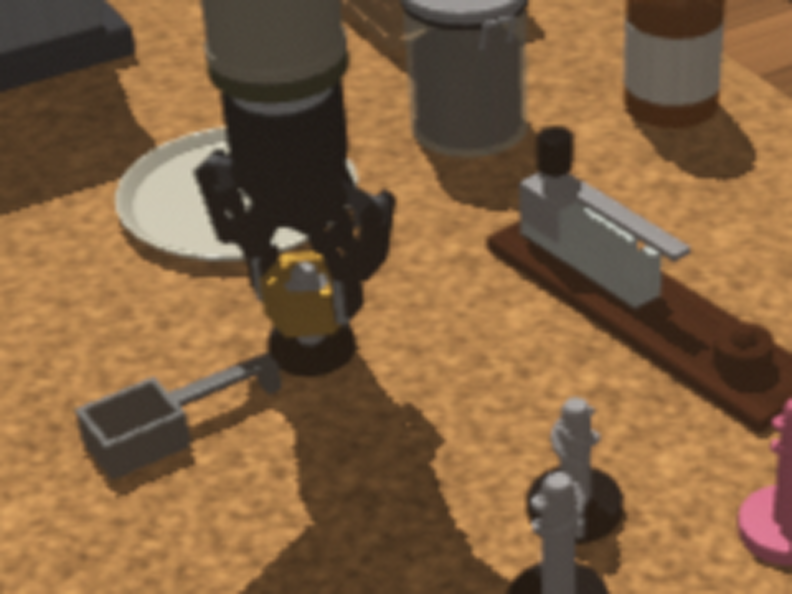

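Wound on, tip ~8 mm proud. Now unwind and take it off.

```bash
python3 -m jog '[[0,0,-0.0008,-0.14,0.2],[0,0,-0.0016,-0.28,0.2],[0,0,-0.0024,-0.42,0.2],[0,0,-0.0032,-0.56,0.2],[0,0,-0.004,-0.7,0.2],[0,0,-0.0048,-0.84,0.2],[0,0,-0.0056,-0.98,0.2],[0,0,-0.0064,-1.12,0.2],[0,0,-0.0064,-1.12,0.2]]'
python3 -m jog '[[0,0,-0.0008,-0.14,0.2],[0,0,-0.0016,-0.28,0.2],[0,0,-0.0024,-0.42,0.2],[0,0,-0.0032,-0.56,0.2],[0,0,-0.004,-0.7,0.2],[0,0,-0.0048,-0.84,0.2],[0,0,-0.0056,-0.98,0.2],[0,0,-0.0064,-1.12,0.2],[0,0,-0.0074,-1.26,0.2],[0,0,-0.0082,-1.36,0.2],[0,0,-0.0082,-1.36,0.2]]'
python3 -m jog '[[0,0,-0.003,0,0.2],[0,0,-0.006,0,0.2],[0,0,-0.01,0,0.2],[0,0,-0.015,0,0.2],[0,0,-0.02,0,0.2],[0,0,-0.02,0,0.2]]'
```

```text
time: 29.65
tool_pos: [461.5, 148.4, 3.6]
tcp_rot: [179.1, 0.1, 97.6]
ft_force: [-0.3, -0.2, -1.8]
finger_gap: 53.1
time: 30.75
tool_pos: [461.5, 148.4, 11.9]
tcp_rot: [179.9, 0.9, 175.5]
ft_force: [-0.7, 0.3, -3.2]
finger_gap: 52.7
time: 31.35
tool_pos: [462.0, 148.6, 33.0]
tcp_rot: [179.9, 1.0, 175.5]
ft_force: [0.1, 0.2, -1.4]
finger_gap: 52.7
```

```bash
python3 -m jog '[[0,0,-0.04,0,0.2],[0,0,-0.08,0,0.2],[0,0,-0.1,0,0.2],[0,0,-0.1,0,0.2]]'
python3 - <<'E'
from h import *
go(692,-36.3,110,98.4)
E
```

```text
time: 31.75
tool_pos: [463.0, 149.1, 137.1]
tcp_rot: [179.8, 1.4, 175.5]
ft_force: [0.5, -0.0, -2.3]
finger_gap: 53.0
t 31.75 p [463.  149.1 137.1] rpy [179.8   1.4 175.5] j6 -73.5 gap 53.0 F [ 0.5 -0.  -2.3]
ROW [-0.2421,-0.1670,0.0323,1.346] rows>=9
```

```bash
python3 -m jog '[[-0.04,-0.028,0,0.15,0.2],[-0.08,-0.056,0,0.3,0.2],[-0.12,-0.084,0,0.45,0.2],[-0.16,-0.112,0,0.6,0.2],[-0.2,-0.14,0,0.75,0.2],[-0.242,-0.167,0,0.9,0.2],[-0.242,-0.167,0,1.05,0.2],[-0.242,-0.167,0,1.2,0.2],[-0.242,-0.167,0.01,1.346,0.2],[-0.242,-0.167,0.032,1.346,0.2],[-0.242,-0.167,0.032,1.346,0.2],[-0.242,-0.167,0.032,1.346,0.2],[-0.242,-0.167,0.032,1.346,0.2]]'
python3 - <<'E'
from h import *
snap('wrist','w17')
go(692,-36.3,50,98.4)
E
```

```text
time: 33.05
tool_pos: [692.1, -36.2, 110.7]
tcp_rot: [178.6, 0.1, 98.4]
ft_force: [0.6, 0.0, -1.8]
finger_gap: 52.8
t 33.1 p [692.5 -36.3 111.3] rpy [1.785e+02 1.000e-01 9.840e+01] j6 -15.9 gap 52.3 F [-0.8 -0.3 -1.9]
ROW [0.0002,-0.0020,0.0613,-0.000] rows>=2
```

View pics/w17.png

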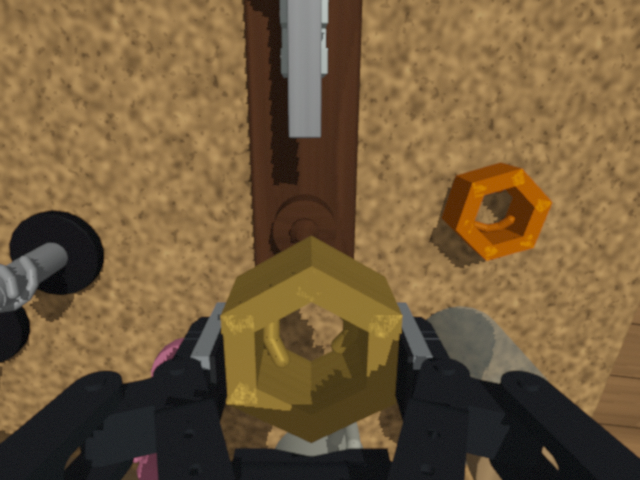

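Run:
```python
from h import *
s=load('w17')
print('boss',onz(s,304,228,40), 'ped', onz(s,304,229,32), onz(s,272,229,32),onz(s,335,229,32))
im=cv2.imread('pics/w17.png')[180:260,250:360]
cv2.imwrite('pics/w17c.png',cv2.resize(im,None,fx=6,fy=6,interpolation=2))
```

```text
boss [689.81525538 -32.59295201  40.        ] ped [690.30709018 -35.50824326  32.        ] [670.43864073 -38.28389751  32.        ] [709.62920247 -32.80891318  32.        ]
```

View pics/w17c.png

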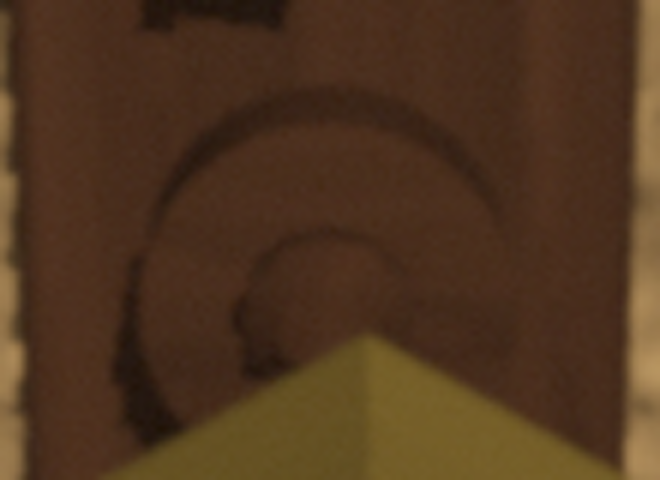

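```bash
python3 - <<'E'
from h import *
go(691,-37,5,98.4)
E
python3 -m jog '[[-0.0005,-0.0015,0.03,0,0.2],[-0.0005,-0.0015,0.06,0,0.2],[-0.0005,-0.0015,0.085,0,0.2],[-0.0005,-0.0015,0.095,0,0.2],[-0.0005,-0.0015,0.1,0,0.2],[-0.0005,-0.0015,0.1,0,0.2],[-0.0005,-0.0015,0.1,0,0.2]]'
```

```text
t 33.1 p [692.5 -36.3 111.3] rpy [1.785e+02 1.000e-01 9.840e+01] j6 -15.9 gap 52.3 F [-0.8 -0.3 -1.9]
ROW [-0.0003,-0.0043,0.1063,-0.000] rows>=3
time: 33.8
tool_pos: [695.1, -37.0, 13.5]
tcp_rot: [178.4, 0.1, 98.4]
ft_force: [-0.6, 0.6, -1.6]
finger_gap: 53.3
```

Run:
```python
from h import *
snap('wrist','w18');go(691,-37,5,98.4)
```

```text
t 33.85 p [695.2 -37.   13.5] rpy [178.3   0.2  98.4] j6 -16.0 gap 52.5 F [ 1.   0.3 -2.4]
ROW [0.0006,-0.0044,0.0084,0.000] rows>=1
```

View pics/w18.png

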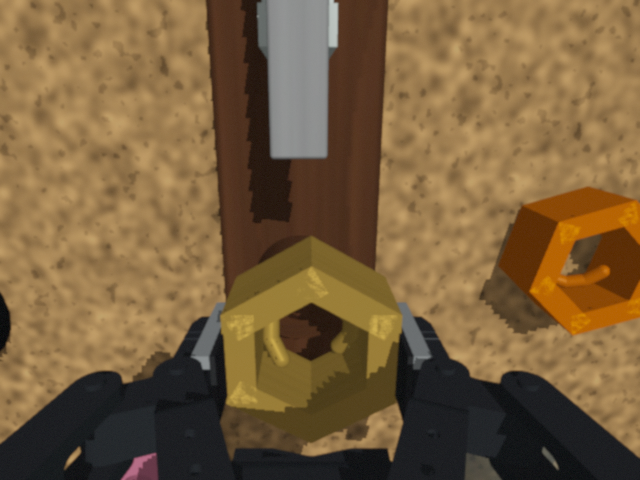

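```bash
python3 -m jog '[[0.0006,-0.0045,0,0,0.2],[0.0006,-0.0045,0,0,0.2],[0.0006,-0.0047,0.004,0,0.2],[0.0006,-0.0049,0.008,0,0.2],[0.0006,-0.0049,0.011,0,0.2],[0.0006,-0.0049,0.011,0,0.2]]'
python3 - <<'E'
from h import *
go(690.8,-37,-2,98.4)
E
```

```text
time: 34.45
tool_pos: [689.7, -37.0, 1.2]
tcp_rot: [178.4, 0.1, 98.4]
ft_force: [-0.4, 0.2, -2.5]
finger_gap: 52.5
t 34.45 p [689.7 -37.    1.2] rpy [1.784e+02 1.000e-01 9.840e+01] j6 -16.0 gap 52.5 F [-0.4  0.2 -2.5]
ROW [-0.0002,0.0010,0.0032,0.000] rows>=1
```

```bash
python3 -m jog '[[0,0.0005,0.0015,0,0.2],[0,0.0005,0.003,0,0.2],[0,0.0005,0.0045,0,0.2],[0,0.0005,0.0045,0,0.2]]'
```

```text
time: 34.85
tool_pos: [690.4, -36.9, -3.0]
tcp_rot: [178.4, 0.1, 98.4]
ft_force: [-1.8, -0.2, 0.6]
finger_gap: 52.9
```

```bash
python3 -m jog '[[0,0,0.001,0,0.2],[0,0,0.001,0,0.2],[0,0,0.001,0,0.6],[0,0,0.001,0,0.8],[0,0,0.001,0,1],[0,0,0.001,0,1],[0,0,0.001,0,1]]'
python3 -m jog '[[0,0,-0.015,0,1],[0,0,-0.03,0,1],[0,0,-0.05,0,1],[0,0,-0.09,0,1],[0,0,-0.13,0,1],[0,0,-0.15,0,1],[0,0,-0.15,0,1],[0,0,-0.15,0,1]]'
python3 - <<'E'
from h import *
go(690.8,-37,-2,98.4)
snap('wrist','w19');snap('side','s19');snap('top','t19')
im=cv2.imread('pics/s19.png')[150:330,220:460]; cv2.imwrite('pics/s19d.png',cv2.resize(im,None,fx=3.3,fy=3.3,interpolation=2))
E
```

```text
time: 35.55
tool_pos: [690.6, -37.0, -4.0]
tcp_rot: [178.4, 0.1, 98.4]
ft_force: [0.2, -0.3, -0.3]
finger_gap: 85.5
time: 36.35
tool_pos: [687.2, -37.3, 147.7]
tcp_rot: [178.3, 0.2, 98.4]
ft_force: [-0.8, -0.8, -0.4]
finger_gap: 85.2
t 36.35 p [687.2 -37.3 147.7] rpy [178.3   0.2  98.4] j6 -16.0 gap 85.2 F [-0.8 -0.8 -0.4]
ROW [0.0002,-0.0009,0.1497,0.000] rows>=3
```

View pics/w19.png

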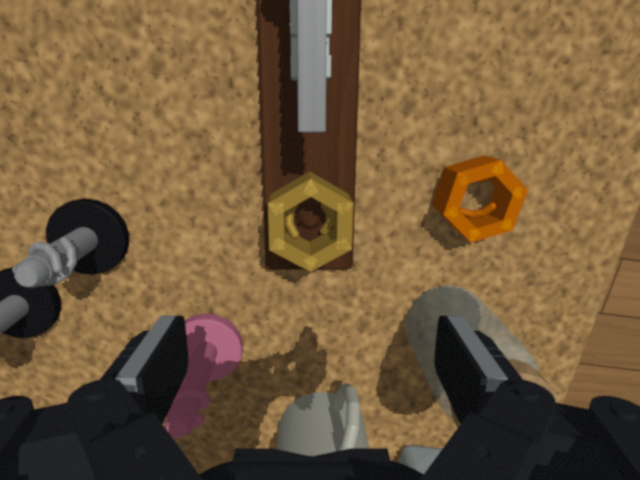

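View pics/s19d.png

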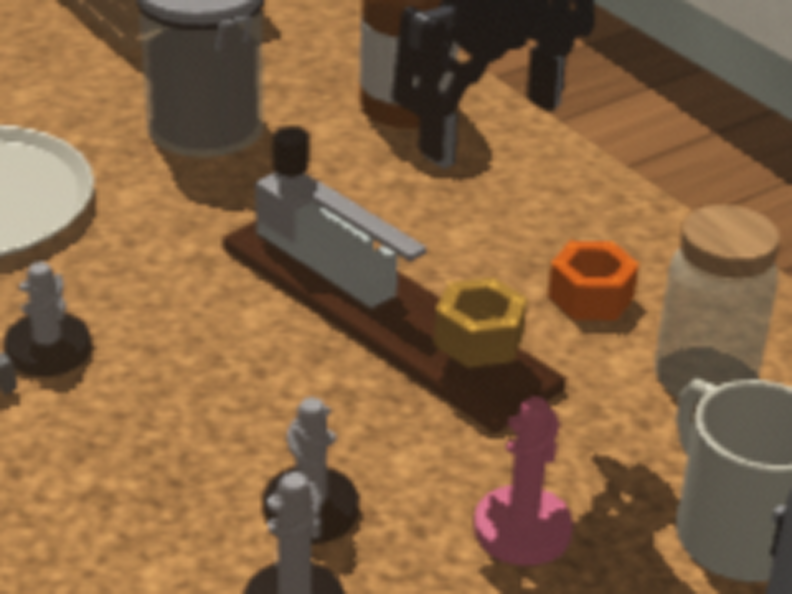

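Run:
```python
from h import *
go(471,-145.5,200,49)
```

```text
t 36.5 p [685.3 -37.1 144. ] rpy [1.786e+02 1.000e-01 9.840e+01] j6 -16.0 gap 85.3 F [0.3 0.5 0.2]
ROW [-0.0760,-0.2264,-0.0615,0.862] rows>=6
```

```bash
python3 -m jog '[[-0.015,-0.045,-0.02,0.15,1],[-0.03,-0.09,-0.04,0.3,1],[-0.045,-0.135,-0.06,0.45,1],[-0.06,-0.18,-0.0615,0.6,1],[-0.076,-0.226,-0.0615,0.75,1],[-0.076,-0.226,-0.0615,0.862,1],[-0.076,-0.226,-0.0615,0.862,1],[-0.076,-0.226,-0.0615,0.862,1],[-0.076,-0.226,-0.0615,0.862,1]]'
python3 -m jog '[[0,0,0.04,0,1],[0,0,0.08,0,1]]'
python3 -m jog '[[0,0,0,0,1],[0,0,0,0,1],[0,0,0,0,1],[0,0,0,0,1]]'
python3 - <<'E'
from h import *
snap('wrist','w20')
go(471,-145.5,200,49)
E
```

```text
time: 37.4
tool_pos: [471.9, -144.9, 199.6]
tcp_rot: [179.1, -1.0, 49.2]
ft_force: [-1.3, -1.6, 0.6]
finger_gap: 85.6
time: 37.6
tool_pos: [476.0, -144.7, 120.0]
tcp_rot: [178.9, -1.1, 49.4]
ft_force: [0.4, -0.8, -0.1]
finger_gap: 85.4
time: 38.0
tool_pos: [477.7, -145.3, 122.6]
tcp_rot: [178.7, -1.1, 49.5]
ft_force: [0.7, -0.3, 1.0]
finger_gap: 85.7
t 38.05 p [ 477.5 -145.3  122.3] rpy [178.7  -1.1  49.5] j6 17.0 gap 85.6 F [ 0.2 -0.2 -0.4]
ROW [-0.0028,-0.0029,-0.0779,0.008] rows>=2
```

View pics/w20.png

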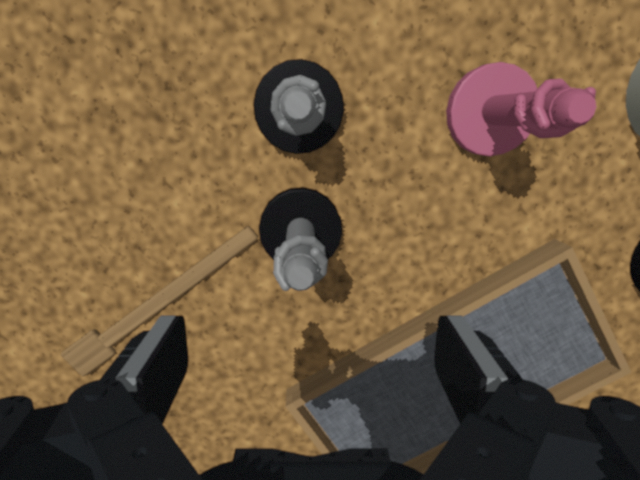

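Run:
```python
from h import *
s=load('w20')
print('a',onz(s,299,272,102),onz(s,301,232,12),'c',onz(s,297,104,86),onz(s,299,108,12))
# grasp location: real finger pad centre ~ TCP+57 along -tool z
from scipy.spatial.transform import Rotation as Ro
st=r.sense();R=Ro.from_euler('xyz',np.radians(st['tcp_rot'])).as_matrix();print(R[:,2])
# target pad centre at (471,-145.5,80)
T=np.array([471,-145.5,80.])+57*R[:,2]; print('TCP target',T); go(T[0],T[1],T[2],49.5)
```

```text
a [ 472.45155819 -144.92848786  102.        ] [ 470.79923225 -148.61844405   12.        ] c [524.71082171 -83.3461142   86.        ] [524.75647558 -84.47287571  12.        ]
[ 3.05295581e-02  5.69973409e-06 -9.99533864e-01]
TCP target [ 472.74018481 -145.49967512   23.02656973]
t 38.05 p [ 477.5 -145.3  122.3] rpy [178.7  -1.1  49.5] j6 17.0 gap 85.6 F [ 0.2 -0.2 -0.4]
ROW [-0.0052,-0.0057,0.0991,-0.001] rows>=2
```

```bash
python3 -m jog '[[-0.005,-0.0055,0,0,1],[-0.005,-0.0055,0,0,1],[-0.005,-0.0055,0.03,0,1],[-0.005,-0.0055,0.06,0,1],[-0.005,-0.0055,0.085,0,1],[-0.005,-0.0055,0.099,0,1],[-0.005,-0.0055,0.099,0,1],[-0.005,-0.0055,0.099,0,1]]'
python3 - <<'E'
from h import *
snap('wrist','w21')
go(472.7,-145.5,23,49)
E
```

```text
time: 38.85
tool_pos: [473.5, -145.7, 24.0]
tcp_rot: [178.6, -1.1, 49.5]
ft_force: [0.3, 0.7, 0.4]
finger_gap: 85.4
t 38.9 p [ 474.1 -146.    24.7] rpy [178.6  -1.2  49.5] j6 16.7 gap 85.7 F [0.  0.5 0. ]
ROW [-0.0006,-0.0015,0.0016,0.008] rows>=1
```

View pics/w21.png

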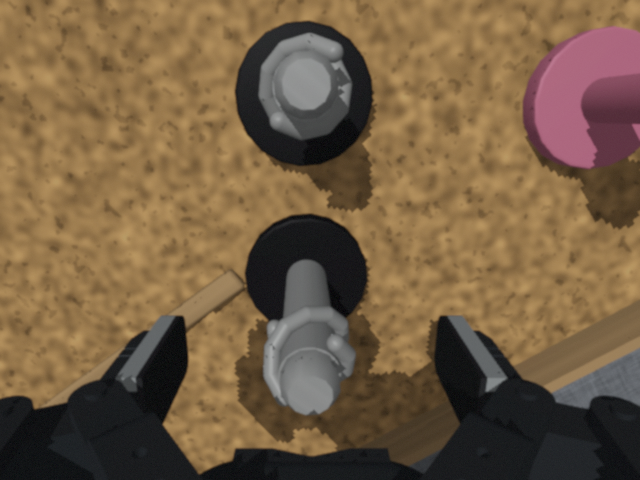

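```bash
python3 -m jog '[[0,-0.001,0,0,0.5],[0,-0.001,0,0,0.3],[0,-0.001,0,0,0.1],[0,-0.001,0,0,0],[0,-0.001,0,0,0],[0,-0.001,0,0,0],[0,-0.001,0,0,0],[0,-0.001,0,0,0]]' 60
python3 -m jog '[[0,0,-0.01,0,0],[0,0,-0.02,0,0],[0,0,-0.04,0,0],[0,0,-0.06,0,0],[0,0,-0.06,0,0],[0,0,-0.06,0,0],[0,0,-0.06,0,0]]'
python3 - <<'E'
from h import *
snap('wrist','w22');snap('side','s22')
go(531,-331,85,49)
im=cv2.imread('pics/s22.png')[190:370,220:460]; cv2.imwrite('pics/s22d.png',cv2.resize(im,None,fx=3.3,fy=3.3,interpolation=2))
E
```

```text
time: 39.7
tool_pos: [473.3, -145.2, 25.1]
tcp_rot: [178.6, -1.2, 49.5]
ft_force: [-2.3, 1.8, 4.6]
finger_gap: 27.0
time: 40.4
tool_pos: [470.6, -144.8, 83.9]
tcp_rot: [178.7, -1.1, 49.5]
ft_force: [-0.2, -0.1, -5.0]
finger_gap: 26.3
t 40.5 p [ 470.4 -144.7   83.7] rpy [178.7  -1.1  49.5] j6 16.7 gap 27.2 F [-0.3  0.2 -3.9]
ROW [-0.1021,0.1671,0.0004,0.008] rows>=4
```

View pics/w22.png

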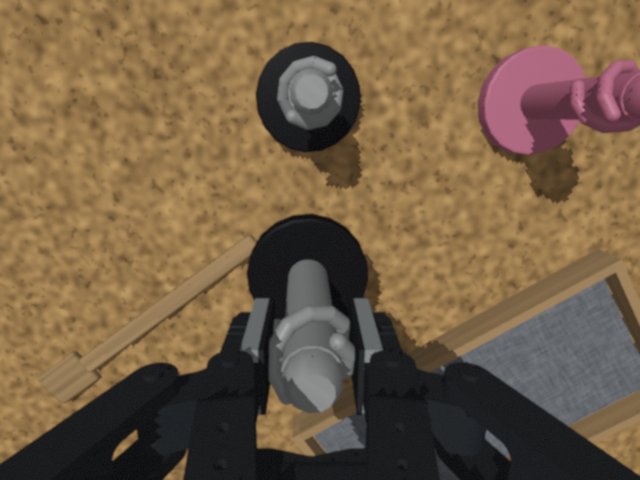

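View pics/s22d.png

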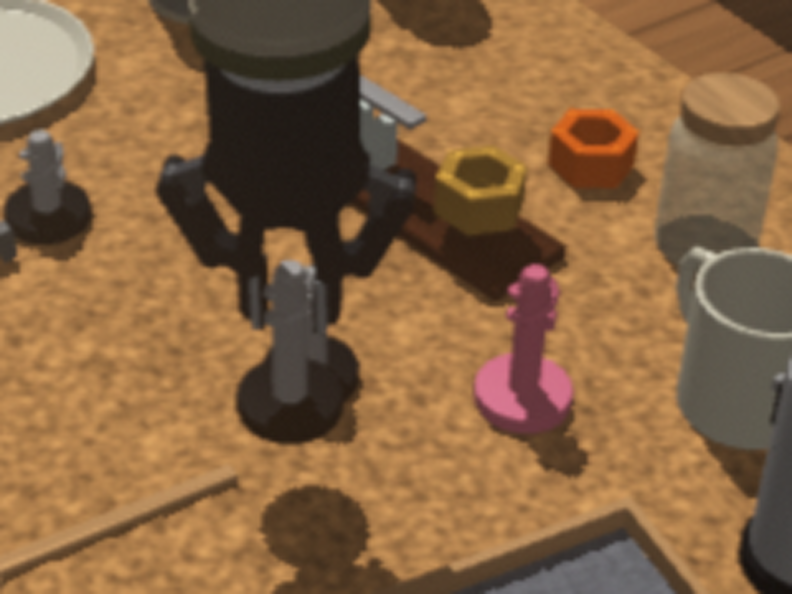

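Run:
```python
from h import *
t=load('top0'); print('frother',onz(t,467,221,0),'mug',onz(t,424,195,0))
s=load('w20'); 
# far tray inner corners on felt seen in w20 and top rim corner
for p in [(567,243),(625,365),(295,402)]: print(onz(s,*p,18))
c=np.array([481.5,-324.5]);a=np.radians(-8.1);x=np.array([np.cos(a),np.sin(a)])
for d in (50,-50): print(c+d*x)
p=c+50*x; go(p[0],p[1],95,49.5)
```

```text
frother [ 665.928276   -346.80040911    0.        ] mug [ 728.52390677 -244.00396264    0.        ]
[ 608.90207298 -277.05896258   18.        ]
[ 591.77010466 -393.48929738   18.        ]
[ 377.89595746 -248.46175795   18.        ]
[ 531.00118289 -331.5450616 ]
[ 431.99881711 -317.4549384 ]
t 40.5 p [ 470.4 -144.7   83.7] rpy [178.7  -1.1  49.5] j6 16.7 gap 27.2 F [-0.3  0.2 -3.9]
ROW [-0.1024,0.1677,-0.0096,-0.001] rows>=4
```

```bash
python3 -m jog '[[-0.02,0.033,-0.01,0,0],[-0.04,0.067,-0.01,0,0],[-0.06,0.1,-0.01,0,0],[-0.085,0.14,-0.01,0,0],[-0.1024,0.1677,-0.01,0,0],[-0.1024,0.1677,-0.01,0,0],[-0.1024,0.1677,-0.01,0,0],[-0.1024,0.1677,-0.01,0,0]]'
python3 - <<'E'
from h import *
snap('wrist','w23')
go(531,-331.5,35,49.5)
E
```

```text
time: 41.3
tool_pos: [530.3, -330.4, 94.2]
tcp_rot: [178.8, -1.1, 49.5]
ft_force: [0.6, 0.1, -4.4]
finger_gap: 27.1
t 41.35 p [ 530.5 -330.2   94.6] rpy [178.8  -1.1  49.5] j6 3.0 gap 27.3 F [ 0.4 -0.2 -4.1]
ROW [-0.0018,-0.0000,0.0596,0.000] rows>=2
```

View pics/w23.png

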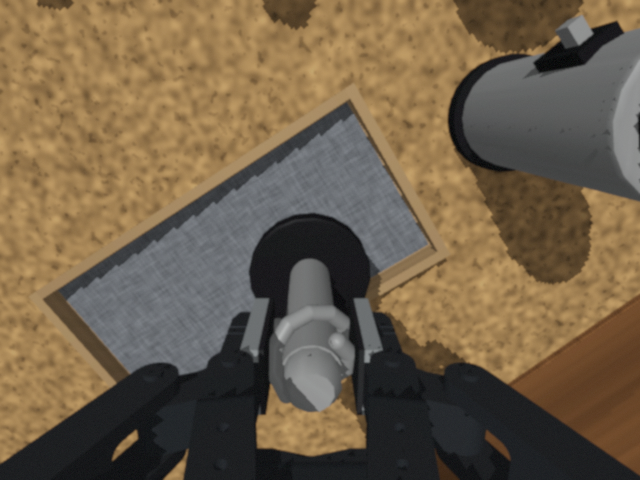

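Run:
```python
from h import *
s=load('w23')
P=[onz(s,*p,17)[:2] for p in [(355,87),(447,256),(40,298)]]; print(P, np.linalg.norm(P[0]-P[1]),np.linalg.norm(P[0]-P[2]),'centre',(P[1]+P[2])/2)
```

```text
[array([ 608.73861878, -281.92394673]), array([ 589.42408029, -399.92178219]), array([ 372.72048651, -249.53991442])] 119.56814195692337 238.22947825059555 centre [ 481.0722834  -324.73084831]
```

Centre agrees (481,-325). Lower to contact.

```bash
python3 -m jog '[[-0.001,0,0.02,0,0],[-0.001,0,0.04,0,0],[-0.001,0,0.052,0,0],[-0.001,0,0.057,0,0],[-0.001,0,0.06,0,0],[-0.001,0,0.06,0,0]]'
python3 -m jog '[[0,0,0.002,0,0],[0,0,0.004,0,0],[0,0,0.004,0,0]]'
```

```text
time: 41.95
tool_pos: [531.9, -330.9, 35.1]
tcp_rot: [178.8, -1.1, 49.5]
ft_force: [0.4, 0.8, -3.5]
finger_gap: 26.9
time: 42.25
tool_pos: [532.6, -331.4, 31.8]
tcp_rot: [178.7, -1.2, 49.5]
ft_force: [1.1, -0.2, -2.1]
finger_gap: 27.1
```

```bash
python3 -m jog '[[0,0,0.001,0,0],[0,0,0.0025,0,0],[0,0,0.0025,0,0]]'
```

```text
time: 42.55
tool_pos: [533.5, -331.8, 31.4]
tcp_rot: [178.6, -1.2, 49.5]
ft_force: [-2.9, 3.1, 10.3]
finger_gap: 26.7
```

```bash
python3 -m jog '[[0,0,-0.001,0,0],[0,0,-0.001,0,0.45],[0,0,-0.001,0,0.6],[0,0,-0.001,0,1],[0,0,-0.001,0,1],[0,0,-0.001,0,1]]'
python3 -m jog '[[0,0,-0.02,0,1],[0,0,-0.04,0,1],[0,0,-0.08,0,1],[0,0,-0.12,0,1],[0,0,-0.12,0,1],[0,0,-0.12,0,1],[0,0,-0.12,0,1]]'
python3 - <<'E'
from h import *
snap('wrist','w24')
go(524.7,-83.5,120,40)
E
```

```text
time: 43.15
tool_pos: [533.5, -331.8, 32.3]
tcp_rot: [178.6, -1.2, 49.5]
ft_force: [-0.1, 0.2, 0.2]
finger_gap: 85.3
time: 43.85
tool_pos: [529.0, -331.3, 150.9]
tcp_rot: [178.7, -1.2, 49.5]
ft_force: [-0.8, -0.9, -0.5]
finger_gap: 85.6
t 43.9 p [ 528.7 -331.1  150.3] rpy [178.7  -1.2  49.5] j6 2.9 gap 85.5 F [-0.   0.8 -0.3]
ROW [0.1851,-0.1645,0.0305,0.166] rows>=5
```

View pics/w24.png

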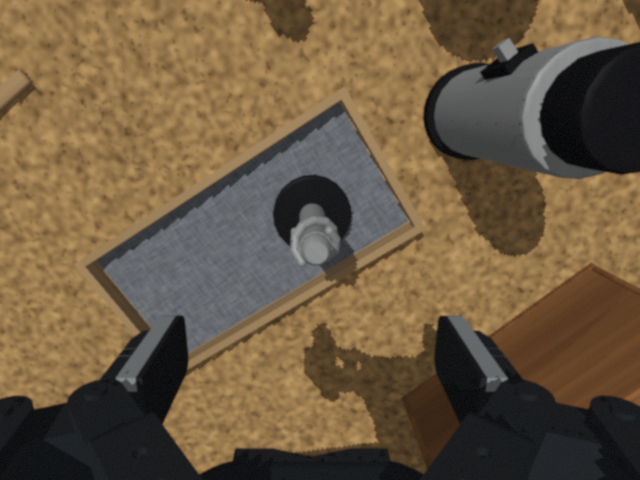

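Run:
```python
from h import *
go(529.5,-84,150,49.5)
```

```text
t 43.9 p [ 528.7 -331.1  150.3] rpy [178.7  -1.2  49.5] j6 2.9 gap 85.5 F [-0.   0.8 -0.3]
ROW [0.1884,-0.1598,0.0006,0.000] rows>=5
```

```bash
python3 -m jog '[[0.037,-0.032,0,0,1],[0.075,-0.064,0,0,1],[0.11,-0.095,0,0,1],[0.15,-0.127,0,0,1],[0.1884,-0.16,0,0,1],[0.1884,-0.16,0,0,1],[0.1884,-0.16,0.03,0,1],[0.1884,-0.16,0.03,0,1],[0.1884,-0.16,0.03,0,1]]'
python3 - <<'E'
from h import *
snap('wrist','w25')
from scipy.spatial.transform import Rotation as Ro
st=r.sense();R=Ro.from_euler('xyz',np.radians(st['tcp_rot'])).as_matrix()
T=np.array([525,-83.7,64.])+57*R[:,2]; print('TCP target',T); go(T[0],T[1],T[2],49.5)
E
```

```text
time: 44.8
tool_pos: [528.8, -84.0, 119.1]
tcp_rot: [178.9, -1.1, 49.5]
ft_force: [-0.7, -0.8, -0.3]
finger_gap: 85.1
TCP target [526.61447786 -83.61573877   7.02293127]
t 44.85 p [529.7 -84.3 120.4] rpy [178.8  -1.1  49.5] j6 25.5 gap 85.3 F [ 0.3 -0.7 -0. ]
ROW [-0.0037,-0.0052,0.1132,-0.000] rows>=3
```

View pics/w25.png

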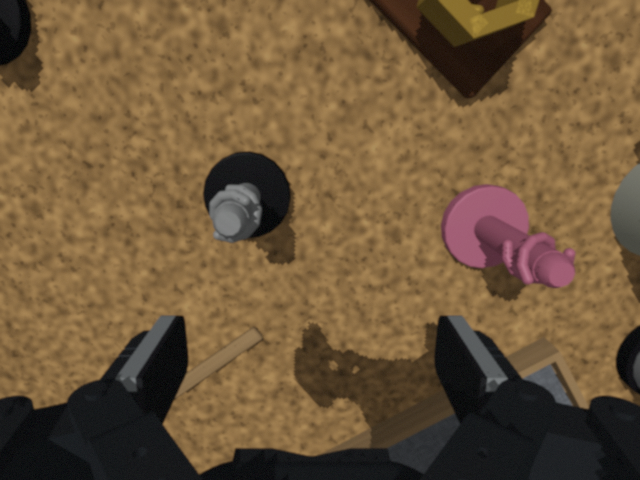

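Run:
```python
from h import *
s=load('w25')
t=onz(s,229,220,86);print(t,onz(s,247,197,12))
from scipy.spatial.transform import Rotation as Ro
st=r.sense();R=Ro.from_euler('xyz',np.radians(st['tcp_rot'])).as_matrix()
T=np.array([t[0],t[1],64.])+57*R[:,2]; print('TCP target',T); go(T[0],T[1],T[2],49.5)
```

```text
[511.78207594 -42.09861255  86.        ] [510.36006002 -43.62760281  12.        ]
TCP target [513.39655379 -42.01435132   7.02293127]
t 44.85 p [529.7 -84.3 120.4] rpy [178.8  -1.1  49.5] j6 25.5 gap 85.3 F [ 0.3 -0.7 -0. ]
ROW [0.0193,-0.0423,0.1129,-0.000] rows>=3
```

```bash
python3 -m jog '[[0.019,-0.0423,0,0,1],[0.019,-0.0423,0,0,1],[0.019,-0.0423,0,0,1],[0.019,-0.0423,0.04,0,1],[0.019,-0.0423,0.08,0,1],[0.019,-0.0423,0.1,0,1],[0.019,-0.0423,0.112,0,1],[0.019,-0.0423,0.112,0,1],[0.019,-0.0423,0.112,0,1]]'
python3 - <<'E'
from h import *
snap('wrist','w26')
go(513.4,-42,7,49.5)
E
```

```text
time: 45.75
tool_pos: [514.3, -42.9, 9.2]
tcp_rot: [178.7, -1.2, 49.4]
ft_force: [-0.1, -0.2, -0.0]
finger_gap: 85.4
t 45.8 p [514.7 -42.9   9.7] rpy [178.7  -1.2  49.5] j6 29.6 gap 85.2 F [ 0.4 -0.2  1.2]
ROW [-0.0002,-0.0016,0.0027,-0.001] rows>=1
```

View pics/w26.png

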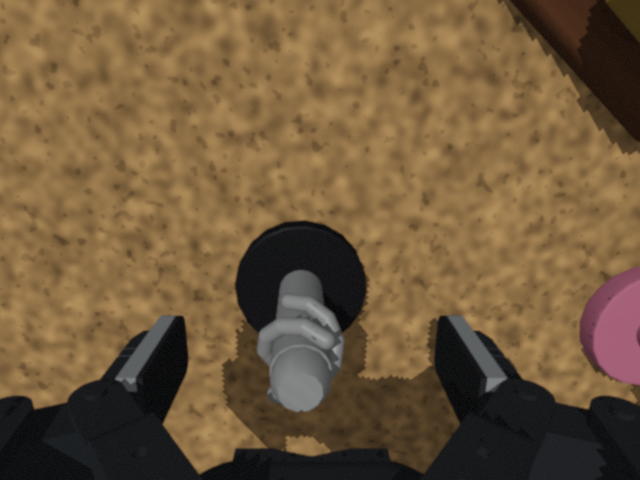

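```bash
python3 -m jog '[[0,-0.003,0.002,0,0.6],[0,-0.003,0.002,0,0.5],[0,-0.003,0.002,0,0.3],[0,-0.003,0.002,0,0.1],[0,-0.003,0.002,0,0],[0,-0.003,0.002,0,0],[0,-0.003,0.002,0,0],[0,-0.003,0.002,0,0]]' 60
python3 -m jog '[[0,0,-0.01,0,0],[0,0,-0.03,0,0],[0,0,-0.06,0,0],[0,0,-0.1,0,0],[0,0,-0.1,0,0],[0,0,-0.1,0,0],[0,0,-0.1,0,0]]'
python3 - <<'E'
from h import *
snap('wrist','w27');snap('side','s27')
go(493,340,110,49.5)
im=cv2.imread('pics/s27.png')[130:370,180:460]; cv2.imwrite('pics/s27d.png',cv2.resize(im,None,fx=2.5,fy=2.5,interpolation=2))
E
```

```text
time: 46.6
tool_pos: [513.2, -41.0, 8.4]
tcp_rot: [178.6, -1.2, 49.5]
ft_force: [-1.6, 0.4, 5.3]
finger_gap: 26.3
time: 47.3
tool_pos: [508.5, -40.8, 106.5]
tcp_rot: [178.8, -1.1, 49.5]
ft_force: [-0.6, -0.3, -4.2]
finger_gap: 26.7
t 47.4 p [508.3 -40.8 106.1] rpy [178.8  -1.1  49.5] j6 29.8 gap 26.1 F [-0.1 -0.2 -3.5]
ROW [0.2795,-0.2591,-0.0038,-0.001] rows>=8
```

View pics/s27d.png

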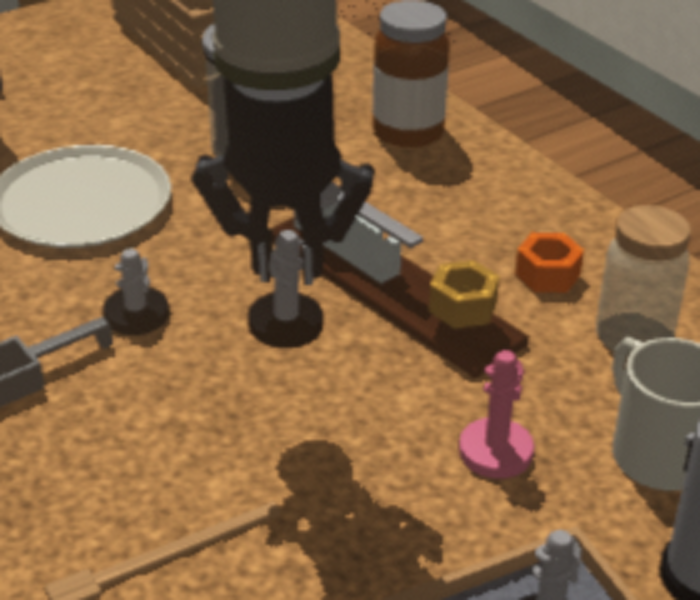

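Run:
```python
from h import *
s=load('w14')
im=s['pixels'].astype(int); m=((im.min(2)>110)&(im.max(2)-im.min(2)<40)).astype('uint8')
c=max(cv2.findContours(m,0,2)[0],key=cv2.contourArea); c=cv2.convexHull(c)
P=np.array([onz(s,*q[0],14)[:2] for q in c],np.float32); e=cv2.minEnclosingCircle(P); print(e); print(cv2.fitEllipse(P))
go(493,340,106,49.5)
```

```text
((496.5406494140625, 341.6485595703125), 91.24451446533203)
((496.5735778808594, 341.6492919921875), (181.90966796875, 181.99725341796875), 173.91830444335938)
t 47.4 p [508.3 -40.8 106.1] rpy [178.8  -1.1  49.5] j6 29.8 gap 26.1 F [-0.1 -0.2 -3.5]
ROW [0.2794,-0.2592,0.0002,-0.001] rows>=8
```

```bash
python3 -m jog '[[0.035,-0.032,0,0,0],[0.07,-0.064,0,0,0],[0.105,-0.096,0,0,0],[0.14,-0.128,0,0,0],[0.175,-0.16,0,0,0],[0.21,-0.192,0,0,0],[0.25,-0.226,0,0,0],[0.2835,-0.257,0,0,0],[0.2835,-0.257,0,0,0],[0.2835,-0.257,0.05,0,0],[0.2835,-0.257,0.07,0,0],[0.2835,-0.257,0.07,0,0],[0.2835,-0.257,0.07,0,0]]'
python3 - <<'E'
from h import *
snap('wrist','w28')
go(497.5,341.5,15,49.5)
E
```

```text
time: 48.7
tool_pos: [498.6, 341.1, 35.4]
tcp_rot: [178.9, -1.0, 49.4]
ft_force: [0.6, -0.2, -3.1]
finger_gap: 26.3
t 48.75 p [499.9 341.9  37.2] rpy [178.8  -1.2  49.4] j6 70.9 gap 25.9 F [-0.4  0.  -3.3]
ROW [-0.0023,-0.0020,0.0221,-0.001] rows>=1
```

View pics/w28.png

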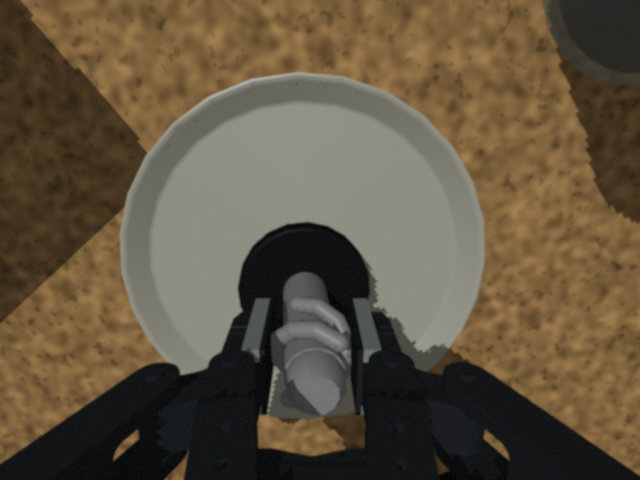

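```bash
python3 -m jog '[[-0.002,-0.002,0.006,0,0],[-0.002,-0.002,0.012,0,0],[-0.002,-0.002,0.017,0,0],[-0.002,-0.002,0.02,0,0],[-0.002,-0.002,0.02,0,0]]'
python3 -m jog '[[0,0,0.0015,0,0],[0,0,0.003,0,0],[0,0,0.003,0,0]]'
```

```text
time: 49.25
tool_pos: [497.2, 341.4, 16.4]
tcp_rot: [178.8, -1.1, 49.4]
ft_force: [-0.1, -0.1, -3.2]
finger_gap: 26.2
time: 49.55
tool_pos: [498.1, 342.4, 15.0]
tcp_rot: [178.8, -1.2, 49.4]
ft_force: [-3.0, 0.2, 4.8]
finger_gap: 26.3
```

Contact; release and rise.

```bash
python3 -m jog '[[0,0,0,0,0],[0,0,0,0,0.45],[0,0,0,0,0.6],[0,0,0,0,1],[0,0,0,0,1],[0,0,0,0,1]]'
python3 -m jog '[[0,0,-0.02,0,1],[0,0,-0.04,0,1],[0,0,-0.08,0,1],[0,0,-0.12,0,1],[0,0,-0.12,0,1],[0,0,-0.12,0,1],[0,0,-0.12,0,1]]'
python3 - <<'E'
from h import *
snap('wrist','w29')
go(458,120,120,49.5)
E
```

```text
time: 50.15
tool_pos: [498.2, 342.3, 15.1]
tcp_rot: [178.8, -1.2, 49.4]
ft_force: [-0.0, -0.4, 0.0]
finger_gap: 85.5
time: 50.85
tool_pos: [493.9, 341.6, 133.7]
tcp_rot: [178.8, -1.1, 49.4]
ft_force: [-0.4, -0.8, -0.7]
finger_gap: 85.3
t 50.9 p [493.6 341.4 133.2] rpy [178.9  -1.1  49.4] j6 71.0 gap 85.5 F [-0.6 -0.1  0.1]
ROW [-0.1916,0.1167,0.0119,-0.001] rows>=5
```

View pics/w29.png

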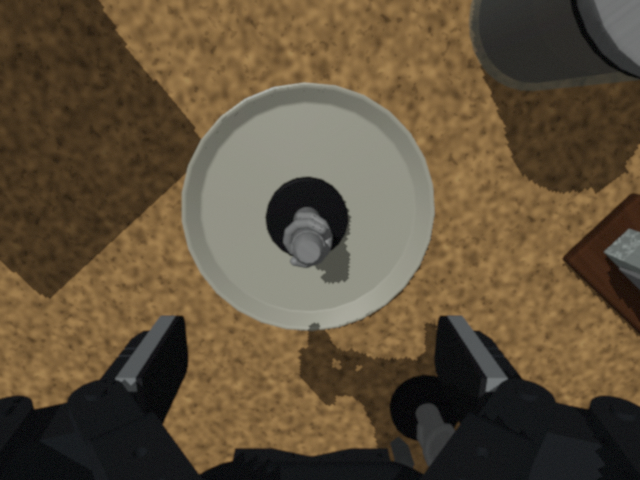

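```bash
python3 -m jog '[[-0.038,0.023,0,0,1],[-0.076,0.046,0,0,1],[-0.115,0.07,0,0,1],[-0.153,0.093,0,0,1],[-0.19,0.117,0.01,0,1],[-0.19,0.117,0.01,0,1],[-0.19,0.117,0.01,0,1],[-0.19,0.117,0.01,0,1]]'
python3 - <<'E'
from h import *
snap('wrist','w30')
E
```

```text
time: 51.7
tool_pos: [459.0, 121.6, 121.4]
tcp_rot: [178.9, -1.1, 49.4]
ft_force: [0.3, -0.8, -0.4]
finger_gap: 85.1
```

View pics/w30.png

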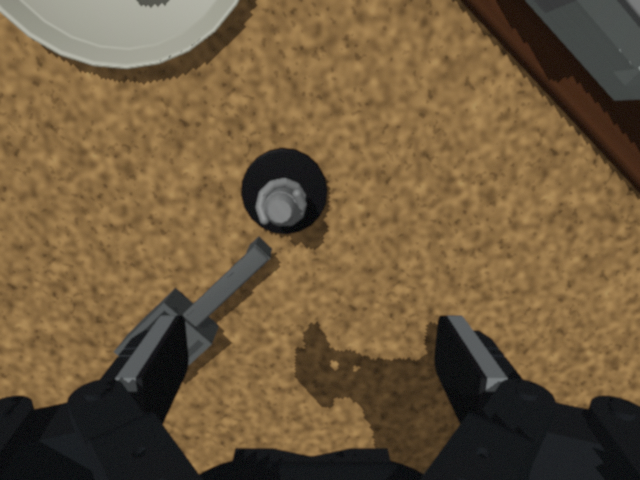

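Run:
```python
from h import *
s=load('w30')
t=onz(s,280.5,207,70);b=onz(s,285.5,191,12);print(t,b)
from scipy.spatial.transform import Rotation as Ro
st=r.sense();R=Ro.from_euler('xyz',np.radians(st['tcp_rot'])).as_matrix()
T=np.array([t[0],t[1],50.])+57*R[:,2]; print('TCP target',T); go(T[0],T[1],T[2],49.5)
```

```text
[463.25513503 148.92340413  70.        ] [462.87471859 147.61221967  12.        ]
TCP target [464.78392936 149.01800187  -6.97941593]
t 51.75 p [459.2 121.9 121.6] rpy [178.9  -1.1  49.5] j6 49.3 gap 85.3 F [-0.2  0.3  0.6]
ROW [0.0218,-0.0158,0.1288,-0.000] rows>=3
```

```bash
python3 -m jog '[[0.022,-0.017,0,0,1],[0.022,-0.017,0,0,1],[0.022,-0.017,0.04,0,1],[0.022,-0.017,0.08,0,1],[0.022,-0.017,0.11,0,1],[0.022,-0.017,0.122,0,1],[0.022,-0.017,0.128,0,1],[0.022,-0.017,0.128,0,1],[0.022,-0.017,0.128,0,1]]'
python3 - <<'E'
from h import *
snap('wrist','w31')
go(464.8,149,-7,49.5)
E
```

```text
time: 52.65
tool_pos: [465.5, 150.3, -4.5]
tcp_rot: [178.8, -1.2, 49.5]
ft_force: [-0.4, 0.8, 0.3]
finger_gap: 85.2
t 52.7 p [465.6 150.3  -4.4] rpy [178.8  -1.2  49.5] j6 52.7 gap 85.4 F [0.3 0.6 0.1]
ROW [-0.0016,0.0002,0.0026,0.000] rows>=1
```

View pics/w31.png

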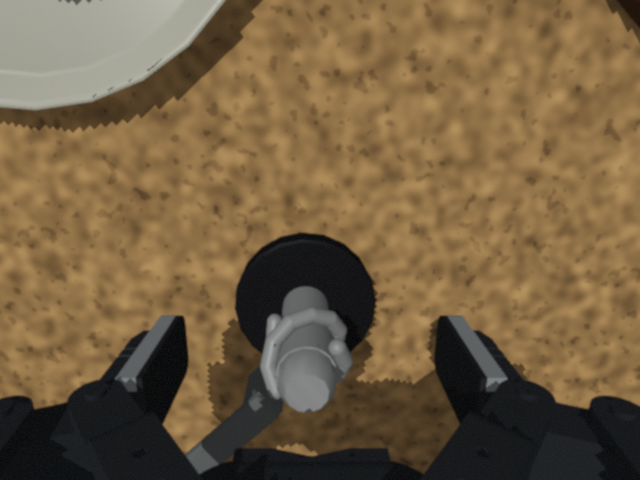

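```bash
python3 -m jog '[[-0.0015,-0.002,0,0,0.6],[-0.0015,-0.002,0,0,0.5],[-0.0015,-0.002,0,0,0.3],[-0.0015,-0.002,0,0,0.1],[-0.0015,-0.002,0,0,0],[-0.0015,-0.002,0,0,0],[-0.0015,-0.002,0,0,0],[-0.0015,-0.002,0,0,0]]' 60
python3 -m jog '[[0,0,-0.01,0,0],[0,0,-0.03,0,0],[0,0,-0.06,0,0],[0,0,-0.1,0,0],[0,0,-0.13,0,0],[0,0,-0.13,0,0],[0,0,-0.13,0,0]]'
python3 - <<'E'
from h import *
snap('side','s32')
go(433.5,-317.5,125,49.5)
im=cv2.imread('pics/s32.png')[130:370,120:400]; cv2.imwrite('pics/s32d.png',cv2.resize(im,None,fx=2.5,fy=2.5,interpolation=2))
E
```

```text
time: 53.5
tool_pos: [463.4, 150.6, -3.8]
tcp_rot: [178.8, -1.2, 49.5]
ft_force: [-1.8, -0.5, 6.1]
finger_gap: 27.0
time: 54.2
tool_pos: [459.6, 150.2, 126.2]
tcp_rot: [178.8, -1.3, 49.5]
ft_force: [0.3, -0.5, -5.2]
finger_gap: 27.1
t 54.25 p [458.5 150.  124.7] rpy [178.8  -1.1  49.5] j6 52.8 gap 26.8 F [-0.4 -0.5 -4.4]
ROW [-0.3717,0.2847,-0.0020,0.000] rows>=10
```

View pics/s32d.png

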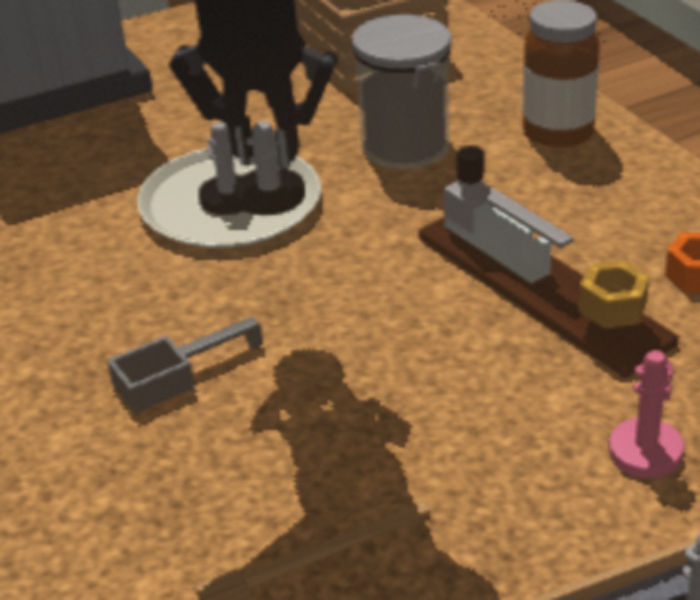

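```bash
python3 -m jog '[[-0.037,0.028,0,0,0],[-0.074,0.057,0,0,0],[-0.111,0.085,0,0,0],[-0.148,0.114,0,0,0],[-0.186,0.142,0,0,0],[-0.223,0.171,0,0,0],[-0.26,0.2,0,0,0],[-0.3,0.23,0,0,0],[-0.335,0.257,0,0,0],[-0.372,0.285,0,0,0],[-0.372,0.285,0,0,0],[-0.372,0.285,0.04,0,0],[-0.372,0.285,0.07,0,0],[-0.372,0.285,0.07,0,0],[-0.372,0.285,0.07,0,0]]'
python3 - <<'E'
from h import *
snap('wrist','w33')
go(433.5,-317.5,3,49.5)
E
```

```text
time: 55.75
tool_pos: [434.1, -316.3, 51.2]
tcp_rot: [179.1, -1.1, 49.5]
ft_force: [1.5, -0.2, -2.8]
finger_gap: 27.1
t 55.8 p [ 435.4 -317.5   53.2] rpy [178.9  -1.1  49.5] j6 -2.3 gap 27.1 F [ 0.2  0.5 -3.5]
ROW [-0.0023,-0.0024,0.0501,0.000] rows>=2
```

View pics/w33.png

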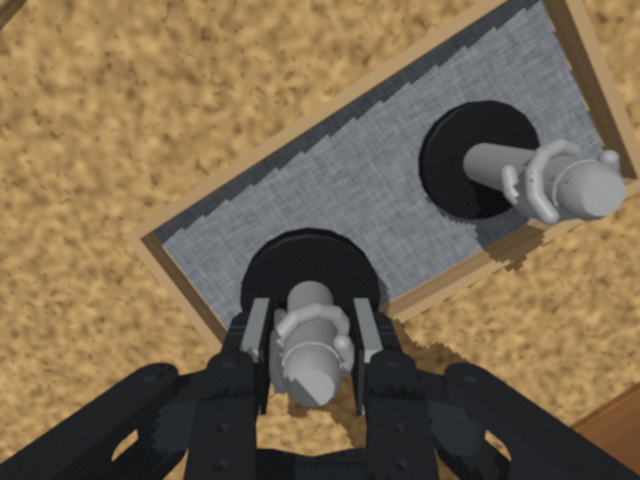

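```bash
python3 -m jog '[[-0.002,-0.002,0.02,0,0],[-0.002,-0.002,0.035,0,0],[-0.002,-0.002,0.042,0,0],[-0.002,-0.002,0.046,0,0],[-0.002,-0.002,0.048,0,0],[-0.002,-0.002,0.048,0,0]]'
python3 -m jog '[[0,0,0.0015,0,0],[0,0,0.003,0,0],[0,0,0.004,0,0],[0,0,0.004,0,0]]'
```

```text
time: 56.4
tool_pos: [434.2, -317.7, 5.5]
tcp_rot: [178.9, -1.1, 49.5]
ft_force: [-0.3, 0.1, -4.3]
finger_gap: 26.9
time: 56.8
tool_pos: [435.1, -318.1, 2.5]
tcp_rot: [178.8, -1.2, 49.5]
ft_force: [-0.6, 2.4, 4.1]
finger_gap: 26.6
```

```bash
python3 -m jog '[[0,0,0,0,0],[0,0,0,0,0.45],[0,0,0,0,0.6],[0,0,0,0,1],[0,0,0,0,1],[0,0,0,0,1]]'
python3 -m jog '[[0,0,-0.02,0,1],[0,0,-0.04,0,1],[0,0,-0.08,0,1],[0,0,-0.12,0,1],[0,0,-0.17,0,1],[0,0,-0.2,0,1],[0,0,-0.2,0,1],[0,0,-0.2,0,1]]'
python3 - <<'E'
from h import *
snap('wrist','w34');go(668,100,200,98.4)
E
```

```text
time: 57.4
tool_pos: [435.1, -318.1, 2.5]
tcp_rot: [178.8, -1.2, 49.5]
ft_force: [0.2, -0.2, 0.8]
finger_gap: 85.4
time: 58.2
tool_pos: [429.7, -318.9, 203.2]
tcp_rot: [178.7, -1.2, 49.5]
ft_force: [-0.3, 0.5, -0.8]
finger_gap: 85.5
t 58.25 p [ 429.  -318.2  201.6] rpy [178.8  -1.2  49.5] j6 -2.5 gap 85.4 F [ 0.6 -0.4 -0.1]
ROW [0.4732,-0.0899,0.0093,-0.853] rows>=10
```

View pics/w34.png

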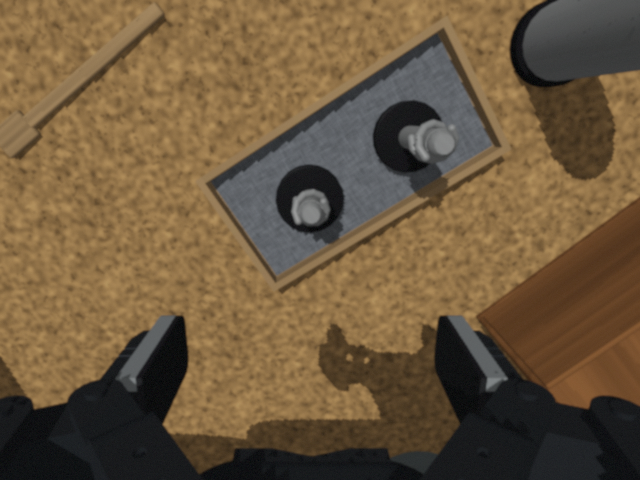

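```bash
python3 -m jog '[[0.048,-0.009,0,-0.085,1],[0.096,-0.018,0,-0.17,1],[0.144,-0.027,0,-0.255,1],[0.192,-0.036,0,-0.34,1],[0.24,-0.045,0,-0.425,1],[0.288,-0.054,0,-0.51,1],[0.336,-0.063,0,-0.6,1],[0.384,-0.072,0,-0.7,1],[0.43,-0.081,0,-0.8,1],[0.478,-0.094,0,-0.853,1],[0.478,-0.094,0,-0.853,1],[0.478,-0.094,0,-0.853,1],[0.478,-0.094,0,-0.853,1]]'
python3 - <<'E'
from h import *
snap('wrist','w35')
im=cv2.imread('pics/w35.png')[0:480,100:540]
go(663,151,200,98.4)
E
```

```text
time: 59.55
tool_pos: [666.8, 105.5, 207.6]
tcp_rot: [178.5, 0.1, 98.3]
ft_force: [-0.1, 0.5, 0.4]
finger_gap: 85.7
t 59.6 p [667.  105.1 208.2] rpy [1.785e+02 1.000e-01 9.830e+01] j6 -3.7 gap 85.5 F [-0.2  0.  -0.3]
ROW [0.0461,0.0024,0.0082,-0.002] rows>=1
```

View pics/w35.png

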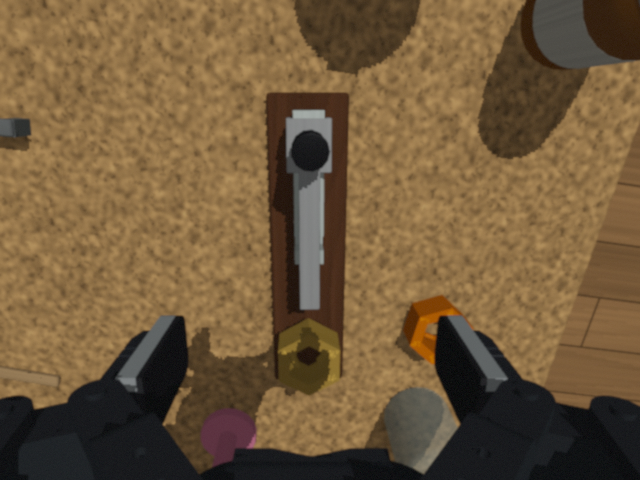

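Run:
```python
from h import *
s=load('w35')
k=onz(s,310,151.5,104);print(k)
from scipy.spatial.transform import Rotation as Ro
st=r.sense();R=Ro.from_euler('xyz',np.radians(st['tcp_rot'])).as_matrix()
T=np.array([k[0],k[1],97.])+45*R[:,2]; print('TCP target',T); go(T[0],T[1],T[2],98.4)
```

```text
[662.89907029 151.70409793 104.        ]
TCP target [664.10146075 151.77873959  52.0161286 ]
t 59.6 p [667.  105.1 208.2] rpy [1.785e+02 1.000e-01 9.830e+01] j6 -3.7 gap 85.5 F [-0.2  0.  -0.3]
ROW [0.0470,-0.0003,0.1562,-0.002] rows>=4
```

```bash
python3 -m jog '[[0.03,0,0.02,0,1],[0.047,0,0.04,0,1],[0.047,0,0.08,0,1],[0.047,0,0.12,0,1],[0.047,0,0.145,0,1],[0.047,0,0.155,0,1],[0.047,0,0.155,0,1],[0.047,0,0.155,0,1]]'
python3 - <<'E'
from h import *
snap('wrist','w36');go(664,151.8,52,98.4)
E
```

```text
time: 60.4
tool_pos: [665.6, 151.3, 55.3]
tcp_rot: [178.3, 0.1, 98.2]
ft_force: [1.1, -0.3, 0.7]
finger_gap: 85.6
t 60.45 p [666.1 151.6  56. ] rpy [1.783e+02 1.000e-01 9.820e+01] j6 0.4 gap 85.3 F [0.6 0.5 0. ]
ROW [0.0005,-0.0022,0.0039,-0.003] rows>=1
```

View pics/w36.png

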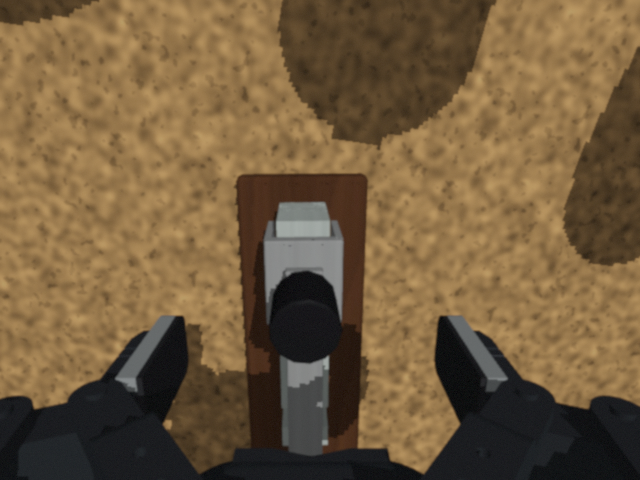

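```bash
python3 -m jog '[[0,-0.002,0.003,0,0.6],[0,-0.002,0.003,0,0.4],[0,-0.002,0.003,0,0.2],[0,-0.002,0.003,0,0],[0,-0.002,0.003,0,0],[0,-0.002,0.003,0,0],[0,-0.002,0.003,0,0]]' 70
python3 -m jog '[[0,0,-0.005,0,0],[0,0,-0.01,0,0],[0,0,-0.015,0,0],[0,0,-0.0205,0,0],[0,0,-0.0205,0,0],[0,0,-0.0205,0,0]]'
python3 - <<'E'
from h import *
snap('side','s37')
im=cv2.imread('pics/s37.png')[150:300,240:440]; cv2.imwrite('pics/s37d.png',cv2.resize(im,None,fx=4,fy=4,interpolation=2))
E
```

```text
time: 61.15
tool_pos: [663.6, 151.3, 53.7]
tcp_rot: [178.3, 0.1, 98.3]
ft_force: [-5.8, -0.4, 7.6]
finger_gap: 23.6
time: 61.75
tool_pos: [663.3, 151.3, 74.4]
tcp_rot: [178.3, 0.1, 98.3]
ft_force: [1.5, 0.0, -0.8]
finger_gap: 23.1
```

View pics/s37d.png

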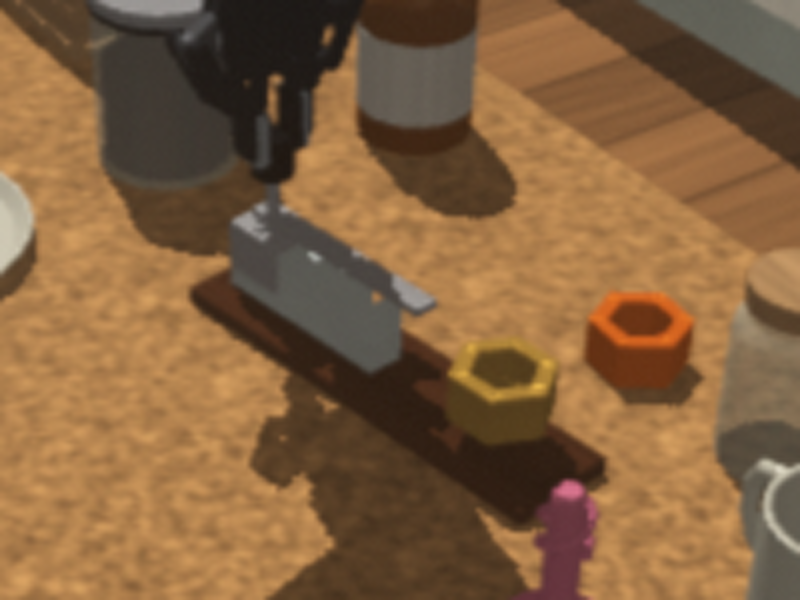

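```bash
python3 -m jog '[[-0.015,0,0,0,0],[-0.03,0,0,0,0],[-0.045,0,0,0,0],[-0.06,0,0,0,0],[-0.07,0,0,0,0],[-0.08,0,0,0,0],[-0.08,0,0,0,0],[-0.08,0,0,0,0]]'
python3 -m jog '[[0,0,0.006,0,0],[0,0,0.012,0,0],[0,0,0.018,0,0],[0,0,0.021,0,0],[0,0,0.021,0,0]]'
```

```text
time: 62.6
tool_pos: [675.0, 71.9, 74.5]
tcp_rot: [178.3, 0.1, 98.2]
ft_force: [3.2, 1.0, -0.2]
finger_gap: 23.1
time: 63.1
tool_pos: [675.2, 72.2, 53.7]
tcp_rot: [178.3, 0.1, 98.3]
ft_force: [-2.4, -0.3, 6.0]
finger_gap: 22.8
```

```bash
python3 -m jog '[[0,0,0,0,0.5],[0,0,0,0,0.7],[0,0,0,0,1],[0,0,0,0,1],[0,0,-0.03,0,1],[0,0,-0.08,0,1],[0,0,-0.13,0,1],[0,0,-0.17,0,1],[0,0,-0.17,0,1],[0,0,-0.17,0,1]]'
python3 - <<'E'
from h import *
s=snap('side','s38');snap('top','t38');snap('wrist','w38')
im=cv2.imread('pics/s38.png')[150:300,240:440]; cv2.imwrite('pics/s38d.png',cv2.resize(im,None,fx=4,fy=4,interpolation=2))
go(600,72,220,98.4)
E
```

```text
time: 64.1
tool_pos: [671.2, 71.9, 225.6]
tcp_rot: [178.1, 0.2, 98.2]
ft_force: [-0.0, -0.1, -1.1]
finger_gap: 85.4
t 64.25 p [669.1  71.8 221.1] rpy [1.785e+02 1.000e-01 9.830e+01] j6 -6.5 gap 85.7 F [ 0.4 -0.3 -0.9]
ROW [0.0101,-0.0683,-0.0007,-0.003] rows>=2
```

View pics/s38d.png

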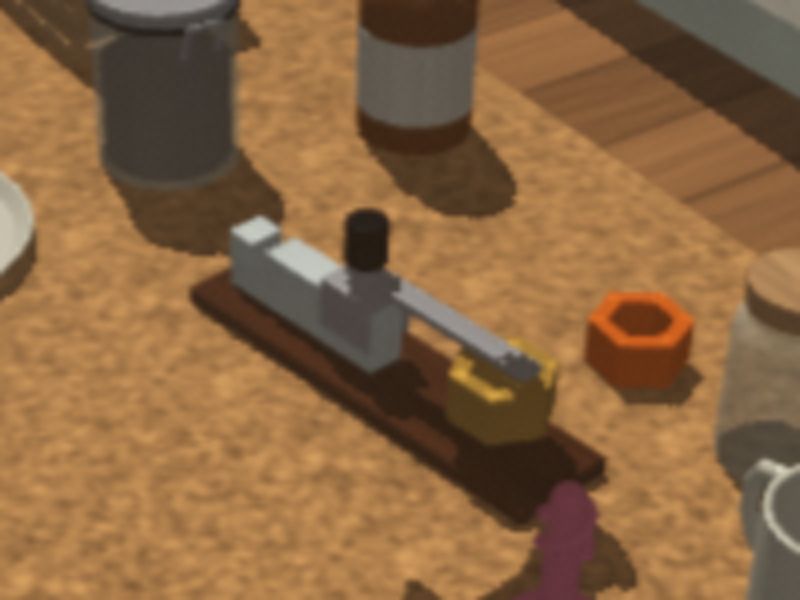

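View pics/w38.png

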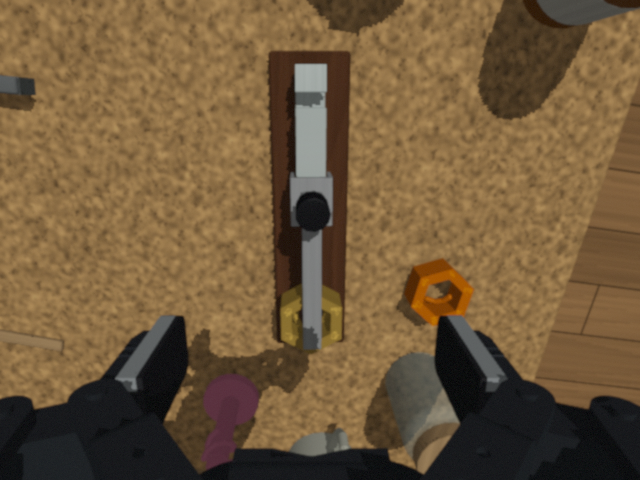

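View pics/s38.png

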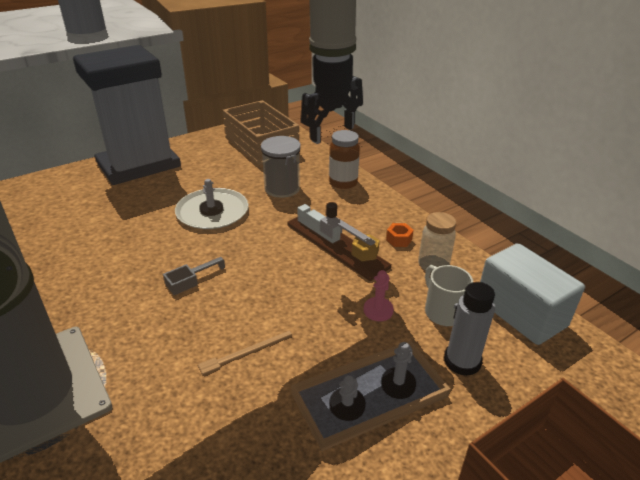

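Run:
```python
from h import *
s=load('s38'); w=load('w38')
print('knob top',tri(w,(313,212),s,(331.8,204.5)),'nut c',onz(w,311.5,318,62))
print(r.hand_in())
```

```text
knob top (array([675.2,  73.9, 102.3]), np.float64(1.7)) nut c [689.80291199 -30.89712325  62.        ]
the job is handed in; nothing more can be done
None
```

I finished the sort and handed the job in at about 64 s. The three feet found, 102, 86 and 70 mm high, are the tallest, third tallest and shortest (a, c and e).

- **Testing:** I tried the nut on them in that order. It took on the tallest and the shortest. I wound it down until each tip stood about 8 mm above it, then unwound it and took it off. On the 86 mm foot it stopped about 15 mm below the tip, so that one is left-hand and I left it at that.
- **Placing:** Both right-hand feet stand upright in the felt-lined tray and the left-hand foot stands upright on the saucer. I found the 86 mm foot knocked about 4 cm aside before I fetched it, and picked it up from its new place.
- **Order:** I put the nut back on its pedestal after the tests and before moving the feet. I slid the bolt shut as the last step, not straight after replacing the nut.
- **Last checks:** The side and wrist pictures show the nut under the tongue, the knob down in the closed notch and all three feet upright. The knob measured about 2 mm from its first reading, within the calibration. A rough reading of the nut's centre came out about 5 mm off along the bolt, because the tongue partly covers it. The scoop, stirrer, pink foot and orange nut look unmoved in those pictures.

**Gripper disagreements:**
- The fingertips sat about 38 mm behind the reported TCP, so my first close above the knob gripped nothing. I corrected all later heights for that.
- The tool also drifted to a tilt of about 1.7°, which I allowed for but could not remove.

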